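Pack the specimen transport box

ROBOT

A 7-joint arm with a two-finger parallel gripper is mounted at the origin on the work surface. World frame = base frame: x ahead of the robot, y to its left, z up, the work surface at z = 0. Lengths are in m, angles in rad, forces in N, time in s.
With the tool pointing down it reaches from about 0.4 to 0.85 m from the base axis. Payload 4.5 kg.
Tool frame: the origin (TCP) lies midway between the tips of the shut fingers; the grasp point (between the pads) lies 19 mm behind it; z points along the fingers, y is the line along which they close (so a half turn about z gives the same grasp; the last joint's range is limited). The gripper opens to 88 mm and grips with 3 to 60 N. Pads are 18 mm wide; open, the fingers measure 123 mm over their backs; the gripper's body (75 mm by 187 mm) begins 45 mm behind the grasp point.
Start: joints at [1.252, 0.689, -0.195, 1.565, 0.157, 0.902, -0.215], TCP at [0.216, -0.587, 0.239] pointing down, gripper open.
Joint ranges: [-3.01, 3.01], [-0.46, 2.08], [-1.47, 1.51], [0.13, 2.56], [-1, 4.14], [0.04, 2.09], [-2.66, 2.66]. Speed limits (rad/s): [2.57, 2.57, 3.14, 3.14, 3.14, 3.14, 3.14].

INTERFACE

Orientations are given as a unit quaternion [x, y, z, w].
In Python, from bench import ctrl gives the robot as it stands. The module is installed in compiled form; this text tells all that it offers.
- The arm moves only by the tool step_arm, never from a script. Its arguments are lists of equal length, an entry for each row: "travel": the shift along the tool's x, y, z in units of 0.75 m (1.0 is 0.75 m), a list of three; "delta_rot": the turn, a rotation vector about the tool's x, y, z in units of pi rad (1.0 is pi rad), a list of three; "jaw": the opening, from -1 (shut) to 1 (fully open). In form: {"travel": [[dx, dy, dz], ...], "delta_rot": [[ax, ay, az], ...], "jaw": [jaw, ...]}. A call has 1 to 12 rows; each row is the pose to reach, as a shift and turn from the pose commanded when the call began, along the tool's axes at that moment, turning the shorter way round; what a row does not reach only later rows make up. A row lasts 1/12 s, in which the tool goes at most 41.7 mm and 7.16 degrees, less where a joint would pass 70% of its speed; a pose out of reach is approached as far as the arm can. A call with a number of a shift or a turn outside -1 to 1 is refused whole. A call with a gripper value outside its range is refused whole. The fingers move at their own pace and stop on an object; the grip force is fixed at half the most. Time passes only in rows, so rows that repeat a pose let the fingers close. It gives the time, the measured TCP pose, the force, the opening and the grip force at its end, in the units of the state.
- ctrl.observe(): the state, without advancing time (a new reading comes with each control period).
- ctrl.snapshot(name): name is "side" or "top" or "wrist"; returns (picture, depth): 480x640x3 uint8, red, green, blue; 480x640 float32, m along the optical axis (not along the pixel's ray), 0 where there is no reading.
- ctrl.get_calibration(name): a dict with "fx", "fy", "cx", "cy" (pixels), "extrinsics" (4x4, takes a point from camera to world coordinates). Camera axes: x right, y down, z forward; pixel columns grow to the right and rows downward; lengths in m; the calibration is good to about 2 mm. A picture is of the moment at which its call begins: read the wrist's pose just before it. get_calibration takes no time and is no camera call; for the wrist camera it gives the pose at the moment of the call.
- ctrl.close_job(): hands the job in; it is judged then, once.
Trained networks look in the newest picture that a camera, given by its name, has taken for a name from the list of things; names that differ only in an ending like _2 or _b are one class to them, and where a whole thing is asked for, a point or a joint stands for the part that bears it (a point fixed in the world has none). Each returns a list of dicts, best first, with "confidence" (0 to 1); they miss things now and then, are a little off and sometimes report something else, mostly with a low value. They report only what shows in the picture. A call takes as long as a camera call. They do not tell look-alikes from the thing itself.
- ctrl.cut_out(camera, target): "region" (480x640 bool, what is visible of it) and "rect" ([left, top, right, bottom] in pixels, round what is visible of it).
- ctrl.pinpoint(camera, target): "xy" ([column, row] in pixels: a listed point, or the origin of a listed thing).
The state is a dict: "t": time; "qpos": joint angles; "dq": joint speeds; "effort": joint torques, N m; "tool_pos": TCP position; "tool_rot": TCP orientation; "ft_force": force on the tool from outside, world axes, zero at the start; "ft_torque": the same for the moment, N m; "finger_gap": finger opening in m; "grasp_force": force on a finger pad.
Only numpy, scipy, OpenCV 4.12 (cv2) and the standard library are available. Lean on these libraries where they do the work, as an engineer would, in place of code of your own. Each camera call takes 0.05 s, during which the arm holds its last target. There are 200 camera calls.

TASK

Pack the transport box for the courier. Tighten the cap of every specimen jar clockwise right up to its stop (a jar standing free just spins with its cap; the jig with the two cheeks will brace its square foot) and stand the jars upright on the floor of the box's long bay; tip the hinged tray by its bar so that all the cold packs slide into the short bay, and lay the tray flat again. Leave the other things on the bench where they are.

Things in the scene. Friction and masses are not known exactly. Their poses are not given: they have to be found in the camera images.
- jarA_mid (a point): Centre point of specimen jar A, 50 mm above its underside. All jars are alike: white foot 60 x 60 x 14 mm, above it a clear round body 52 mm in diameter, then a white round cap 58 mm in diameter whose flat top is 80 mm above the underside, with an upright straight grip rib on it; 112 mm tall in all, about 0.24 kg. z points up along the jar, x and y run parallel to the foot's sides.
- jarA_grip (a point): Point on jar A's axis, in the cap's grip rib, 24 mm above the cap's flat top and 104 mm above the jar's underside. The rib is 50 mm long (along this frame's x), 18 mm wide (along y), and stands 32 mm above the cap's flat top; this frame turns with the cap, z up. The jar can be carried by the rib: the cap never comes off.
- jarA_cap (a joint): Turn of jar A's cap relative to the jar in rad, growing as the cap is tightened: clockwise seen from above. Starts loose between 0 and 0.45; tight against its stop at 1.25, where the rib is parallel to two sides of the foot. Needs 0.15 N m to turn relative to the jar, so that a jar standing free on the table simply spins along with its cap; it stays where it is left.
- jarB_mid (a point): Centre point of specimen jar B, 50 mm above its underside. All jars are alike: white foot 60 x 60 x 14 mm, above it a clear round body 52 mm in diameter, then a white round cap 58 mm in diameter whose flat top is 80 mm above the underside, with an upright straight grip rib on it; 112 mm tall in all, about 0.24 kg. z points up along the jar, x and y run parallel to the foot's sides.
- jarB_grip (a point): Point on jar B's axis, in the cap's grip rib, 24 mm above the cap's flat top and 104 mm above the jar's underside. The rib is 50 mm long (along this frame's x), 18 mm wide (along y), and stands 32 mm above the cap's flat top; this frame turns with the cap, z up. The jar can be carried by the rib: the cap never comes off.
- jarB_cap (a joint): Turn of jar B's cap relative to the jar in rad, growing as the cap is tightened: clockwise seen from above. Starts loose between 0 and 0.45; tight against its stop at 1.25, where the rib is parallel to two sides of the foot. Needs 0.15 N m to turn relative to the jar, so that a jar standing free on the table simply spins along with its cap; it stays where it is left.
- jarC_mid (a point): Centre point of specimen jar C, 50 mm above its underside. All jars are alike: white foot 60 x 60 x 14 mm, above it a clear round body 52 mm in diameter, then a white round cap 58 mm in diameter whose flat top is 80 mm above the underside, with an upright straight grip rib on it; 112 mm tall in all, about 0.24 kg. z points up along the jar, x and y run parallel to the foot's sides.
- jarC_grip (a point): Point on jar C's axis, in the cap's grip rib, 24 mm above the cap's flat top and 104 mm above the jar's underside. The rib is 50 mm long (along this frame's x), 18 mm wide (along y), and stands 32 mm above the cap's flat top; this frame turns with the cap, z up. The jar can be carried by the rib: the cap never comes off.
- jarC_cap (a joint): Turn of jar C's cap relative to the jar in rad, growing as the cap is tightened: clockwise seen from above. Starts loose between 0 and 0.45; tight against its stop at 1.25, where the rib is parallel to two sides of the foot. Needs 0.15 N m to turn relative to the jar, so that a jar standing free on the table simply spins along with its cap; it stays where it is left.
- jarD_mid (a point): Centre point of specimen jar D, 50 mm above its underside. All jars are alike: white foot 60 x 60 x 14 mm, above it a clear round body 52 mm in diameter, then a white round cap 58 mm in diameter whose flat top is 80 mm above the underside, with an upright straight grip rib on it; 112 mm tall in all, about 0.24 kg. z points up along the jar, x and y run parallel to the foot's sides.
- jarD_grip (a point): Point on jar D's axis, in the cap's grip rib, 24 mm above the cap's flat top and 104 mm above the jar's underside. The rib is 50 mm long (along this frame's x), 18 mm wide (along y), and stands 32 mm above the cap's flat top; this frame turns with the cap, z up. The jar can be carried by the rib: the cap never comes off.
- jarD_cap (a joint): Turn of jar D's cap relative to the jar in rad, growing as the cap is tightened: clockwise seen from above. Starts loose between 0 and 0.45; tight against its stop at 1.25, where the rib is parallel to two sides of the foot. Needs 0.15 N m to turn relative to the jar, so that a jar standing free on the table simply spins along with its cap; it stays where it is left.
- jig_seat (a point): Bracing jig fixed to the table: an aluminium plate 110 x 130 mm, 4 mm thick, with two parallel steel cheeks 90 mm long (along this frame's x), 64 mm apart (along y) and 28 mm high above the plate, topped by flared lead-ins that open to 88 mm at 45 mm above the plate; open at both ends. A jar's foot stands between the cheeks, its sides parallel to them (any of its four ways round), and then cannot spin. This point is the centre of the plate's top surface, z up.
- jar_bay (a point): Centre of the floor (its top surface, 6 mm above the table) of the jar bay, the longer bay of the white open transport box fixed to the table: 120 mm inside along this frame's x, 300 mm along y, walls 6 mm thick rising to 75 mm above the table, z up. Room for four jars in a row, 75 mm apart, along y.
- pack_bay (a point): Centre of the floor (top surface) of the cold-pack bay, the shorter bay of the same box, beside the jar bay on its -y side: 120 mm inside along x, 150 mm along y, walls to 75 mm above the table, with a clear splash back 150 mm high on its +x side. Frame parallel to the jar bay's.
- tray_hinge (a point): Middle of the hinge line of the tip-up tray, 85 mm above the table over the pack bay's -x wall; frame parallel to the box's, hinge line along y. The aluminium tray, 144 mm wide, reaches from 12 mm past the hinge on the box side (an open lip) to 143 mm on the -x side, its floor's top 7 mm above the hinge line, with walls 24 to 29 mm high on the other three sides.
- tray_bar (a point): Middle of the tray's lifting bar: a round steel bar 12 mm thick, 110 mm long along the tray's y, at the tray's -x end. With the tray down it lies 165 mm to -x of the hinge line and 55 mm above it, 22 mm clear of the tray's end wall; it goes round the hinge with the tray. This frame turns with the tray.
- tray (a joint): Tip angle of the tray in rad: 0 lying flat, growing as the bar end is raised, up to 1.2. A stiff hinge (0.6 N m) holds the tray where it is left, also raised; it needs about 6 N at the bar to lift. The packs slide off somewhere between 0.5 and 0.8 rad.
- pack1_mid (a point): Centre of cold pack 1, a blue hard-shell block 40 x 62 x 24 mm (x, y, z of this frame), 0.09 kg, lying on the tray at the start.
- pack2_mid (a point): Centre of cold pack 2, a blue hard-shell block 40 x 62 x 24 mm (x, y, z of this frame), 0.09 kg, lying on the tray at the start.
- pack3_mid (a point): Centre of cold pack 3, a blue hard-shell block 40 x 62 x 24 mm (x, y, z of this frame), 0.09 kg, lying on the tray at the start.
- pack4_mid (a point): Centre of cold pack 4, a blue hard-shell block 40 x 62 x 24 mm (x, y, z of this frame), 0.09 kg, lying on the tray at the start.
- tube_rack: Black rack 70 x 140 mm with capped tubes, 78 mm tall, loose bystander; origin under its centre.
- rub_bottle: Pump bottle 66 mm in diameter, 155 mm tall, loose bystander; origin under its centre.
Not all that is in view belongs to the job. Leave any green or red look-alike of the part that bears jarD_mid alone.

How it is judged:
On the way:
1. the tray is tipped up by its bar (to more than 0.5 rad) (value of joint tray above 0.5 rad), for 0.1 s.
At the end, for the whole second after the job is handed in: Every jar present: cap at 1.1 rad or more (stop 1.25), upright within 0.12 rad, standing on the jar bay's floor (centre point under 60 mm above it). Every cold pack present: centre inside the pack bay, under 85 mm above its floor. Tray below 0.12 rad (value of joint each of jarA_cap, jarB_cap, jarC_cap, jarD_cap above 1.1 rad and x of jarA_mid in the frame of jar_bay between -0.06 and 0.06 m and y of jarA_mid in the frame of jar_bay between -0.15 and 0.15 m and z of each of jarA_mid, jarB_mid, jarC_mid, jarD_mid in the frame of jar_bay below 0.06 m and angle between each of jarA_mid, jarB_mid, jarC_mid, jarD_mid's own z axis and vertical below 0.12 rad and x of jarB_mid in the frame of jar_bay between -0.06 and 0.06 m and y of jarB_mid in the frame of jar_bay between -0.15 and 0.15 m and x of jarC_mid in the frame of jar_bay between -0.06 and 0.06 m and y of jarC_mid in the frame of jar_bay between -0.15 and 0.15 m and x of jarD_mid in the frame of jar_bay between -0.06 and 0.06 m and y of jarD_mid in the frame of jar_bay between -0.15 and 0.15 m and x of pack1_mid in the frame of pack_bay between -0.06 and 0.06 m and y of pack1_mid in the frame of pack_bay between -0.075 and 0.075 m and z of each of pack1_mid, pack2_mid, pack3_mid, pack4_mid in the frame of pack_bay below 0.085 m and x of pack2_mid in the frame of pack_bay between -0.06 and 0.06 m and y of pack2_mid in the frame of pack_bay between -0.075 and 0.075 m and x of pack3_mid in the frame of pack_bay between -0.06 and 0.06 m and y of pack3_mid in the frame of pack_bay between -0.075 and 0.075 m and x of pack4_mid in the frame of pack_bay between -0.06 and 0.06 m and y of pack4_mid in the frame of pack_bay between -0.075 and 0.075 m and value of joint tray below 0.12 rad); the robot touches nothing.
It fails at once if the tube rack is shoved more than 40 mm or knocked over (distance of tube_rack from where it was at the start of the episode above 0.04 m or angle between tube_rack's own z axis and vertical above 0.6 rad).
It fails at once if the rub bottle is shoved more than 40 mm or knocked over (distance of rub_bottle from where it was at the start of the episode above 0.04 m or angle between rub_bottle's own z axis and vertical above 0.6 rad).
Of jarA, jarB, jarC, jarD only 3 to 4 are there at a start; the rules pass over those that are not, and their reading is None.
Of pack1, pack2, pack3, pack4 only 2 to 4 are there at a start; the rules pass over those that are not, and their reading is None.
At some moment in a run one of jarA, jarB, jarC, jarD may be knocked a few centimetres aside while the robot is not near it.
It also fails if it takes over 208 s, if anything falls off the work surface, if the arm or the gripper's body presses on something with over 40 N, if the wrist force passes 120 N, or if a joint passes its speed limit or range.

## Working session

There is one attempt and no reset: what is moved stays moved. The work goes in short steps, Python scripts to look and compute and a tool call to move; the robot and the scene stay as the last step left them, time stands still between calls to the robot, and variables do not carry over. Pictures are saved under pics/ and viewed, at most 14 in all, crops included, and the job is handed in when it is done.

Besides the shell and the picture viewer there is one more tool, called by a JSON object that holds its "method" and its "body", one argument or row to a line. step_arm: Moves the arm, as the interface text tells. Its arguments: {"type":"object","properties":{"travel":{"type":"array"},"delta_rot":{"type":"array"},"jaw":{"type":"array"}},"required":["travel","delta_rot","jaw"]}

```bash
mkdir -p pics; ls
python3 - <<'E'
from bench import ctrl
import cv2,numpy as np
s=ctrl.observe();print({k:np.round(v,3).tolist() for k,v in s.items()})
for c in ("top","side"):
    p,d=ctrl.snapshot(c); cv2.imwrite(f"pics/{c}0.png",p[:,:,::-1]); np.save(f"pics/{c}0.npy",d)
    k=ctrl.get_calibration(c);print(c,k["fx"],k["cx"],k["cy"],np.round(k["extrinsics"],3).tolist())
E
```

```text
pics
{'t': 0.0, 'qpos': [1.252, 0.69, -0.195, 1.566, 0.157, 0.902, -0.215], 'dq': [-0.001, 0.001, -0.002, -0.001, -0.002, -0.0, -0.0], 'effort': [0.001, -52.756, -1.267, -15.343, -0.053, 0.006, 0.0], 'tool_pos': [0.216, -0.586, 0.238], 'tool_rot': [0.984, 0.176, -0.0, -0.001], 'ft_force': [-0.303, 1.411, 0.083], 'ft_torque': [-0.031, -0.042, -0.015], 'grasp_force': 0.0, 'finger_gap': 0.088}
top 434.83415050105725 321.685344159727 235.49089481055677 [[-0.003, -0.998, 0.069, 0.447], [-1.0, 0.001, -0.025, 0.131], [0.025, -0.069, -0.997, 1.137], [0.0, 0.0, 0.0, 1.0]]
side 435.2094071898838 322.02875175045483 240.81283452935014 [[-0.999, -0.046, 0.026, 0.475], [-0.049, 0.636, -0.77, 0.901], [0.019, -0.77, -0.638, 0.725], [0.0, 0.0, 0.0, 1.0]]
```

View pics/top0.png

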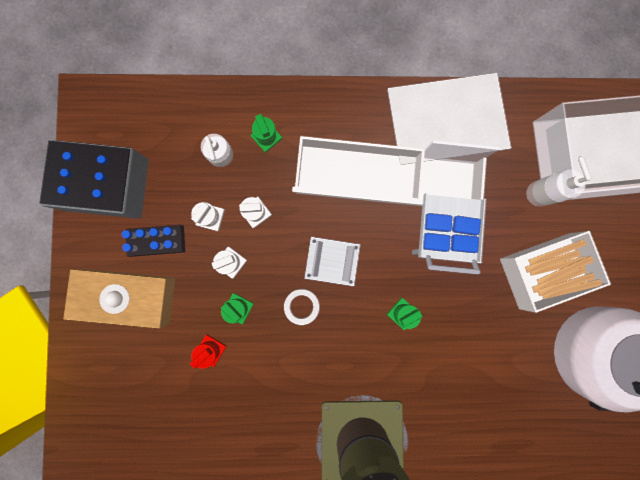

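View pics/side0.png

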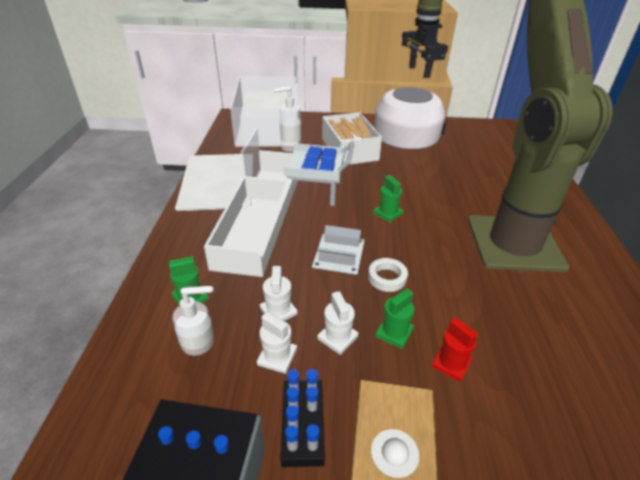

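The top view shows three white jars, at (207,215), (255,211) and (229,262). Look-alikes to leave alone are green at (264,132), (236,309) and (405,314), and red at (207,352). The white ring at (301,307), the pump bottle at (216,150) and the mortar at (114,299) aren't jars. The jig is at (333,262), the box at (390,170), and the tray at (452,230) holds four packs.

```bash
cat > h.py <<'E'
from bench import ctrl
import cv2,numpy as np
def snap(c):
    k=ctrl.get_calibration(c); p,d=ctrl.snapshot(c)
    v,u=np.mgrid[:480,:640]
    X=np.stack([(u-k["cx"])/k["fx"]*d,(v-k["cy"])/k["fy"]*d,d,np.ones_like(d)],-1)@np.array(k["extrinsics"]).T
    W=X[...,:3]; W[d==0]=np.nan
    return p,W,k
def ray(k,uv,z):
    E=np.array(k["extrinsics"]); r=E[:3,:3]@[(uv[0]-k["cx"])/k["fx"],(uv[1]-k["cy"])/k["fy"],1]
    return E[:3,3]+r*(z-E[2,3])/r[2]
def white(p): 
    q=p.astype(int); return (q.max(2)-q.min(2)<30)&(q.max(2)>130)
def rect(P):  # centre, sizes, angle of long side (deg, world)
    (c,s,a)=cv2.minAreaRect((P[:,:2]*1000).astype(np.float32))
    if s[0]<s[1]: s=s[::-1]; a+=90
    return np.round(c,1),np.round(s,1),round((a+90)%180-90,1)
E
python3 - <<'E'
from h import *
p,W,k=snap("top"); w=white(p)
Z={'jarA_mid':.05,'jarA_grip':.104,'jig_seat':.004,'jar_bay':.006,'pack_bay':.006,'tray_hinge':.085,'tray_bar':.14,'pack1_mid':.104,'tube_rack':0,'rub_bottle':0}
for n,z in Z.items():
    print(n,[(round(r["confidence"],2),np.round(r["xy"]).tolist(),np.round(ray(k,r["xy"],z),3).tolist()) for r in ctrl.pinpoint("top",n)])
for c in [(207,215),(255,211),(229,262)]:
    m=np.zeros((480,640),bool); m[c[1]-25:c[1]+25,c[0]-25:c[0]+28]=1; m&=w
    for lo,hi in [(.1,.12),(.07,.09),(.006,.022)]:
        P=W[m&(W[...,2]>lo)&(W[...,2]<hi)]; print(c,lo,len(P),np.round(P.mean(0),3),rect(P))
big=[cv2.resize(p[y-32:y+33,x-40:x+41,::-1],(400,320),interpolation=cv2.INTER_CUBIC) for x,y in[(207,215),(250,211),(229,262),(452,245)]]
cv2.imwrite("pics/crop1.png",cv2.resize(np.vstack([np.hstack(big[:2]),np.hstack(big[2:])]),(750,600)))
E
```

```text
jarA_mid [(0.94, [205.0, 215.0], [0.575, 0.396, 0.05])]
jarA_grip [(0.74, [199.0, 213.0], [0.572, 0.397, 0.104]), (0.57, [455.0, 270.0], [0.435, -0.214, 0.104]), (0.51, [465.0, 246.0], [0.492, -0.238, 0.104])]
jig_seat [(0.75, [332.0, 258.0], [0.466, 0.076, 0.004]), (0.56, [228.0, 260.0], [0.463, 0.346, 0.004])]
jar_bay [(0.64, [355.0, 174.0], [0.689, 0.014, 0.006])]
pack_bay [(0.65, [446.0, 185.0], [0.66, -0.227, 0.006])]
tray_hinge [(0.81, [449.0, 202.0], [0.603, -0.209, 0.085]), (0.27, [253.0, 210.0], [0.582, 0.272, 0.085])]
tray_bar [(0.66, [455.0, 267.0], [0.443, -0.202, 0.14]), (0.65, [331.0, 262.0], [0.455, 0.085, 0.14]), (0.2, [358.0, 172.0], [0.663, 0.021, 0.14])]
pack1_mid [(0.95, [465.0, 244.0], [0.498, -0.239, 0.104]), (0.46, [446.0, 184.0], [0.642, -0.195, 0.104])]
tube_rack [(0.93, [153.0, 241.0], [0.511, 0.54, 0.0])]
rub_bottle [(0.9, [221.0, 156.0], [0.735, 0.369, 0.0]), (0.51, [249.0, 207.0], [0.6, 0.294, 0.0])]
(207, 215) 0.1 171 [0.573 0.392 0.112] (array([574.1, 393.7]), array([48.9, 19.6]), -33.4)
(207, 215) 0.07 246 [0.57  0.387 0.08 ] (array([573.6, 391.9]), array([55.1, 55.1]), -67.4)
(207, 215) 0.006 152 [0.565 0.377 0.014] (array([573.4, 391.6]), array([59.9, 57.7]), -15.2)
(255, 211) 0.1 167 [0.586 0.275 0.112] (array([586.4, 275.8]), array([49.2, 18.3]), -86.4)
(255, 211) 0.07 264 [0.583 0.273 0.08 ] (array([586.1, 274.3]), array([56.8, 53.8]), 0.2)
(255, 211) 0.006 132 [0.573 0.262 0.014] (array([585.8, 275.3]), array([59. , 58.9]), -53.8)
(229, 262) 0.1 172 [0.456 0.338 0.112] (array([456.5, 338.3]), array([49.3, 17.8]), -67.9)
(229, 262) 0.07 274 [0.455 0.336 0.08 ] (array([456.2, 337.4]), array([55.9, 54.6]), 16.8)
(229, 262) 0.006 154 [0.456 0.323 0.014] (array([456.1, 339.3]), array([60.6, 60.2]), 53.3)
```

View pics/crop1.png

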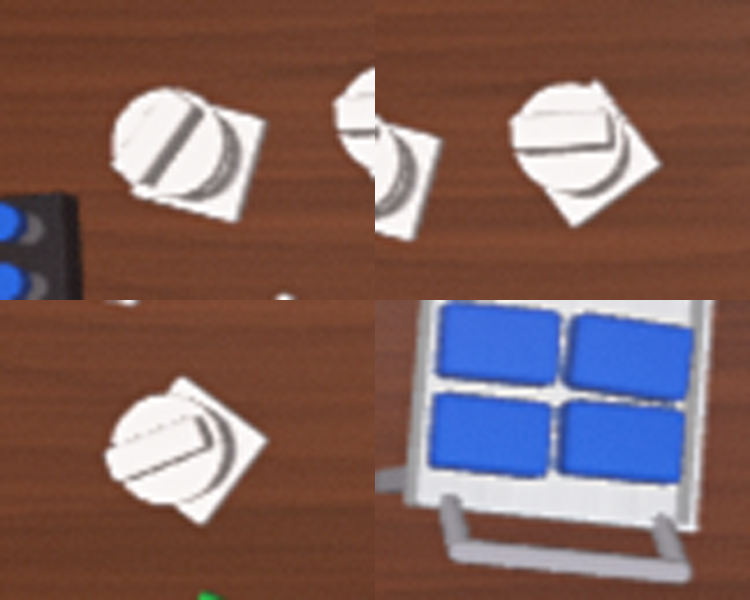

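The crop confirms three white jars with ribs, and the bar hanging from two arms at the tray's near end. The rib-to-foot angles fit loose caps: about 72°, 57° and 59° left to turn. Next I'll fit the jig, box and bar.

Run:
```python
from h import *
p,W,k=snap("top"); z=W[...,2]
def R(n,u0,v0,u1,v1,lo,hi):
    m=np.zeros(z.shape,bool); m[v0:v1,u0:u1]=1; m&=(z>lo)&(z<hi); P=W[m]; print(n,len(P),np.round(np.median(P,0),3),rect(P)); return P
R("plate",295,228,372,295,.002,.007)
R("cheektops",295,228,372,295,.044,.053)
R("cheeksall",295,228,372,295,.025,.055)
R("bar",415,252,490,280,.13,.15)
R("jarfloor",300,140,420,205,.004,.009)
R("boxtop",285,125,500,215,.070,.08)
R("splash",400,100,510,215,.145,.156)
R("tray walls",415,190,495,265,.108,.13)
P=R("tray floor",415,190,495,265,.088,.095)
R("packs",415,190,495,265,.1,.125)
p2,W2,k2=snap("side"); 
for n,zz in {'jig_seat':.004,'jar_bay':.006,'tray_bar':.14,'tray_hinge':.085}.items():
    print(n,[(round(r["confidence"],2),np.round(ray(k2,r["xy"],zz),3).tolist()) for r in ctrl.pinpoint("side",n)])
```

```text
plate 1726 [0.461 0.076 0.004] (array([459.1,  72.9]), array([199.1, 172.1]), 89.8)
cheektops 240 [0.46  0.04  0.047] (array([458.3,  76.5]), array([98.3, 89.5]), 81.4)
cheeksall 532 [0.456 0.051 0.043] (array([436.3,  94.9]), array([140. , 128.3]), -9.3)
bar 308 [ 0.438 -0.196  0.144] (array([ 442.1, -197.1]), array([120.2,  20.5]), 84.4)
jarfloor 3412 [0.693 0.01  0.006] (array([695.6,   1.9]), array([314.9, 171.5]), 89.2)
boxtop 1576 [ 0.637 -0.018  0.075] (array([676.2, -65.2]), array([474.8, 141. ]), 84.3)
splash 204 [ 0.726 -0.226  0.15 ] (array([ 726.7, -228.9]), array([154.2,   8.5]), 84.5)
tray walls 2104 [ 0.519 -0.203  0.115] (array([ 530.3, -206.8]), array([164.6, 146. ]), -5.8)
tray floor 1462 [ 0.579 -0.209  0.092] (array([ 537.1, -206.2]), array([155.6, 143.1]), -5.8)
packs 2312 [ 0.521 -0.206  0.115] (array([ 531. , -206.7]), array([164.7, 146.9]), -5.2)
jig_seat [(0.9, [0.46, 0.074, 0.004])]
jar_bay [(0.64, [0.682, 0.006, 0.006])]
tray_bar [(0.73, [0.437, -0.212, 0.14])]
tray_hinge [(0.66, [0.609, -0.212, 0.085])]
```

```bash
cat > plan.py <<'E'
import sys,numpy as np
from scipy.spatial.transform import Rotation as Ro
from bench import ctrl
def R(yaw):
    c,s=np.cos(np.radians(yaw)),np.sin(np.radians(yaw)); return Ro.from_matrix([[c,s,0],[s,-c,0],[0,0,-1]])
def chain(ws,cur=None):   # ws: [x,y,z,yaw] in mm,deg ; each from the one before
    s=ctrl.observe(); p=np.array(s["tool_pos"]);r=Ro.from_quat(s["tool_rot"])
    if cur: p=np.array(cur[:3])/1000;r=R(cur[3])
    for w in ws:
        q=np.array(w[:3])/1000;t=R(w[3])
        d=r.inv().apply(q-p);a=(r.inv()*t).as_rotvec()
        print(w,"travel",np.round(d/.75,4).tolist(),"rot",np.round(a/np.pi,4).tolist(),"rows",round(max(np.linalg.norm(d)/.0417,np.degrees(np.linalg.norm(a))/7.16),1)); p,r=q,t
def rep():
    s=ctrl.observe();x=Ro.from_quat(s["tool_rot"]).as_matrix()
    print(round(s["t"],2),np.round(np.array(s["tool_pos"])*1000,1),"yaw",round(np.degrees(np.arctan2(x[1,0],x[0,0])),1),"tilt",round(np.degrees(np.arccos(-x[2,2])),2),"q",np.round(s["qpos"],2),"F",np.round(s["ft_force"],1),"T",np.round(s["ft_torque"],2),"gap",round(s["finger_gap"]*1000,1),"gf",round(s["grasp_force"],1))
E
python3 - <<'E'
from plan import *
chain([[216,-587,290,20.3],[438,-196.5,250,84.3],[438,-196.5,128,84.3]])
E
```

```text
[216, -587, 290, 20.3] travel [-0.0002, 0.0006, -0.0683] rot [0.0, -0.0, -0.0005] rows 1.2
[438, -196.5, 250, 84.3] travel [0.4583, -0.3856, 0.0533] rot [0.0, 0.0, -0.3556] rows 10.8
[438, -196.5, 128, 84.3] travel [0.0, 0.0, 0.1627] rot [0.0, 0.0, 0.0] rows 2.9
```

{"method": "step_arm", "body": {
  "travel": [
    [0,0,-0.0683],
    [0.458,-0.385,-0.015],
    [0.458,-0.385,-0.015],
    [0.458,-0.385,-0.015],
    [0.458,-0.385,-0.015],
    [0.458,-0.385,-0.015],
    [0.458,-0.385,-0.015],
    [0.458,-0.385,-0.015],
    [0.458,-0.385,-0.015],
    [0.458,-0.385,-0.015],
    [0.458,-0.385,-0.015],
    [0.458,-0.385,-0.015]
  ],
  "delta_rot": [
    [0,0,0],
    [0,0,-0.356],
    [0,0,-0.356],
    [0,0,-0.356],
    [0,0,-0.356],
    [0,0,-0.356],
    [0,0,-0.356],
    [0,0,-0.356],
    [0,0,-0.356],
    [0,0,-0.356],
    [0,0,-0.356],
    [0,0,-0.356]
  ],
  "jaw": [-0.09,-0.09,-0.09,-0.09,-0.09,-0.09,-0.09,-0.09,-0.09,-0.09,-0.09,-0.09]
}}

```text
t: 1.95
tool_pos: [0.44, -0.1938, 0.2502]
tool_rot: [0.741, 0.672, 0.001, 0.0]
ft_force: [0.9, -1.0, 0.7]
finger_gap: 0.0405
grasp_force: 0.0
```

Run:
```python
from plan import *
rep(); chain([[438,-196.5,200,84.3],[438,-196.5,128,84.3]])
```

```text
1.95 [ 440.  -193.8  250.2] yaw 84.4 tilt 0.1 q [ 0.65  0.52 -0.51  1.96  0.36  0.74 -0.17] F [ 0.9 -1.   0.7] T [-0.02 -0.15 -0.05] gap 40.5 gf 0.0
[438, -196.5, 200, 84.3] travel [-0.004, -0.0024, 0.0669] rot [0.0004, -0.0004, 0.0008] rows 1.2
[438, -196.5, 128, 84.3] travel [0.0, 0.0, 0.096] rot [0.0, 0.0, 0.0] rows 1.7
```

{"method": "step_arm", "body": {
  "travel": [
    [-0.004,-0.002,0.05],
    [-0.004,-0.002,0.1],
    [-0.004,-0.002,0.14],
    [-0.004,-0.002,0.163],
    [-0.004,-0.002,0.163],
    [-0.004,-0.002,0.163],
    [-0.004,-0.002,0.163],
    [-0.004,-0.002,0.163],
    [-0.004,-0.002,0.163],
    [-0.004,-0.002,0.163],
    [-0.004,-0.002,0.163]
  ],
  "delta_rot": [
    [0,0,0],
    [0,0,0],
    [0,0,0],
    [0,0,0],
    [0,0,0],
    [0,0,0],
    [0,0,0],
    [0,0,0],
    [0,0,0],
    [0,0,0],
    [0,0,0]
  ],
  "jaw": [-0.09,-0.09,-0.09,-0.09,-0.09,-1,-1,-1,-1,-1,-1]
}}

```text
t: 2.87
tool_pos: [0.4385, -0.2002, 0.1289]
tool_rot: [0.742, 0.671, 0.001, 0.002]
ft_force: [1.1, -0.5, 5.8]
finger_gap: 0.0108
grasp_force: 30.0
```

Run:
```python
from plan import *
rep()
s=ctrl.observe(); p=np.array(s["tool_pos"]); r=Ro.from_quat(s["tool_rot"])
ex=np.array([.995,-.099,0]); L,a0=np.hypot(165,55)/1000,np.arctan2(55,-165)
f=lambda th: ex*L*np.cos(a0-th)+np.array([0,0,1])*L*np.sin(a0-th)
for th in np.linspace(0,.95,13)[1:]: print(round(th,2),np.round(r.inv().apply(f(th)-f(0))/.75,3).tolist())
```

```text
2.87 [ 438.5 -200.2  128.9] yaw 84.3 tilt 0.25 q [ 0.54  0.71 -0.34  2.09  0.55  0.42 -0.32] F [ 1.1 -0.5  5.8] T [-0.14 -0.46  0.01] gap 10.8 gf 30.0
0.08 [-0.0, 0.007, -0.017]
0.16 [-0.0, 0.014, -0.034]
0.24 [-0.0, 0.024, -0.05]
0.32 [-0.0, 0.034, -0.065]
0.4 [-0.0, 0.046, -0.079]
0.48 [-0.0, 0.058, -0.092]
0.55 [-0.0, 0.072, -0.104]
0.63 [-0.0, 0.087, -0.116]
0.71 [-0.0, 0.102, -0.126]
0.79 [-0.0, 0.118, -0.134]
0.87 [0.0, 0.135, -0.142]
0.95 [0.0, 0.152, -0.148]
```

{"method": "step_arm", "body": {
  "travel": [
    [0,0.007,-0.017],
    [0,0.014,-0.034],
    [0,0.024,-0.05],
    [0,0.034,-0.065],
    [0,0.046,-0.079],
    [0,0.058,-0.092],
    [0,0.072,-0.104],
    [0,0.087,-0.116],
    [0,0.102,-0.126],
    [0,0.118,-0.134],
    [0,0.135,-0.142],
    [0,0.152,-0.148]
  ],
  "delta_rot": [
    [0,0,0],
    [0,0,0],
    [0,0,0],
    [0,0,0],
    [0,0,0],
    [0,0,0],
    [0,0,0],
    [0,0,0],
    [0,0,0],
    [0,0,0],
    [0,0,0],
    [0,0,0]
  ],
  "jaw": [-1,-1,-1,-1,-1,-1,-1,-1,-1,-1,-1,-1]
}}

```text
t: 3.87
tool_pos: [0.5434, -0.2109, 0.2397]
tool_rot: [0.742, 0.671, -0.006, -0.005]
ft_force: [-11.5, 2.6, 16.5]
finger_gap: 0.0112
grasp_force: 30.0
```

{"method": "step_arm", "body": {
  "travel": [
    [0,0,0],
    [0,0,0],
    [0,0,0],
    [0,0,0],
    [0,0,0],
    [0,0,0],
    [0,0,0],
    [0,0,0]
  ],
  "delta_rot": [
    [0,0,0],
    [0,0,0],
    [0,0,0],
    [0,0,0],
    [0,0,0],
    [0,0,0],
    [0,0,0],
    [0,0,0]
  ],
  "jaw": [-1,-1,-1,-1,-1,-1,-1,-1]
}}

```text
t: 4.53
tool_pos: [0.5482, -0.2114, 0.2411]
tool_rot: [0.742, 0.671, -0.002, -0.0]
ft_force: [-7.6, 0.2, 17.7]
finger_gap: 0.0109
grasp_force: 30.0
```

Run:
```python
from plan import *
from h import *
rep()
p,W,k=snap("top"); q,_,_=snap("side")
cv2.imwrite("pics/tip.png",np.hstack([cv2.resize(p[100:300,380:520,::-1],(420,600)),cv2.resize(q[90:290,230:356,::-1],(378,600))]))
```

```text
4.53 [ 548.2 -211.4  241.1] yaw 84.3 tilt 0.2 q [ 0.57  0.67 -0.48  1.67  0.38  0.9  -0.17] F [-7.6  0.2 17.7] T [0.13 1.77 0.06] gap 10.9 gf 30.0
```

View pics/tip.png

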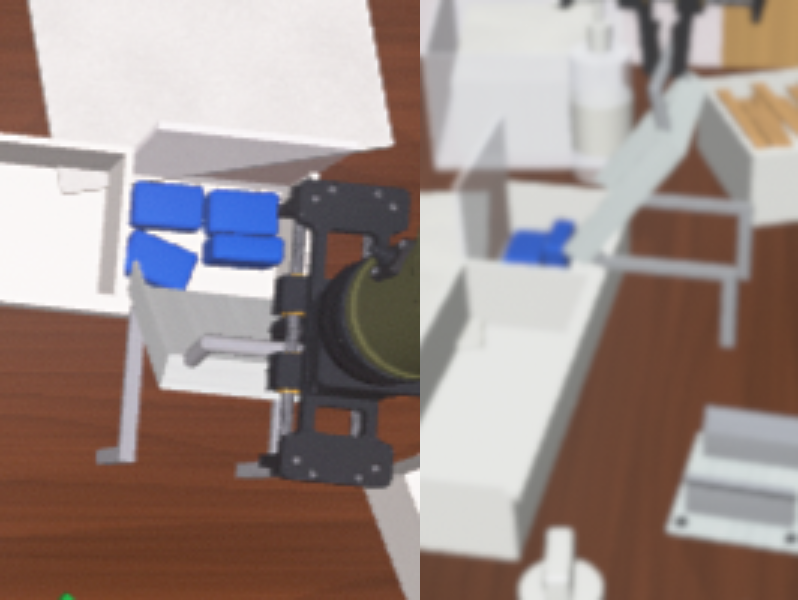

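All four packs are in the pack bay: top-view pixels (167,205), (240,210), (160,258) and (243,248) of the crop. I'll lower the tray along the same arc, release and rise.

{"method": "step_arm", "body": {
  "travel": [
    [0,-0.017,0.006],
    [0,-0.034,0.014],
    [0,-0.05,0.022],
    [0,-0.065,0.032],
    [0,-0.08,0.044],
    [0,-0.094,0.056],
    [0,-0.106,0.069],
    [0,-0.118,0.083],
    [0,-0.128,0.098],
    [0,-0.138,0.114],
    [0,-0.145,0.131],
    [0,-0.152,0.149]
  ],
  "delta_rot": [
    [0,0,0],
    [0,0,0],
    [0,0,0],
    [0,0,0],
    [0,0,0],
    [0,0,0],
    [0,0,0],
    [0,0,0],
    [0,0,0],
    [0,0,0],
    [0,0,0],
    [0,0,0]
  ],
  "jaw": [-1,-1,-1,-1,-1,-1,-1,-1,-1,-1,-1,-1]
}}

```text
t: 5.63
tool_pos: [0.4386, -0.2, 0.1276]
tool_rot: [0.741, 0.671, 0.002, 0.002]
ft_force: [4.3, -1.5, 3.5]
finger_gap: 0.0108
grasp_force: 30.0
```

{"method": "step_arm", "body": {
  "travel": [
    [0,0,0],
    [0,0,0],
    [0,0,0],
    [0,0,0],
    [0,0,0],
    [0,0,0],
    [0,0,0],
    [0,0,-0.05],
    [0,0,-0.1],
    [0,0,-0.15],
    [0,0,-0.17],
    [0,0,-0.17]
  ],
  "delta_rot": [
    [0,0,0],
    [0,0,0],
    [0,0,0],
    [0,0,0],
    [0,0,0],
    [0,0,0],
    [0,0,0],
    [0,0,0],
    [0,0,0],
    [0,0,0],
    [0,0,0],
    [0,0,0]
  ],
  "jaw": [-1,-1,-0.2,-0.2,-0.2,-0.2,-0.2,-0.2,-0.2,-0.2,-0.2,-0.2]
}}

```text
t: 6.63
tool_pos: [0.4388, -0.2002, 0.2581]
tool_rot: [0.742, 0.671, 0.002, 0.003]
ft_force: [0.9, -0.4, 0.0]
finger_gap: 0.0354
grasp_force: 0.0
```

```bash
cat > jars.py <<'E'
from h import *
def jars():
    p,W,k=snap("top"); w=white(p)&(W[...,2]>.1)&(W[...,2]<.12)
    n,l,st,ce=cv2.connectedComponentsWithStats(w.astype(np.uint8))
    for i in range(1,n):
        if not 110<st[i,4]<230: continue
        c=rect(W[l==i]); 
        if not(40<c[1][0]<56 and c[1][1]<26): continue
        x,y=c[0]/1000; m=white(p)&(abs(W[...,0]-x)<.045)&(abs(W[...,1]-y)<.045)
        f=W[m&(W[...,2]>.006)&(W[...,2]<.022)]
        print("rib",c,"foot",rect(f) if len(f)>20 else None)
    return p,W,k
E
python3 - <<'E'
from plan import *
from jars import *
rep(); p,W,k=jars(); z=W[...,2]
m=np.zeros(z.shape,bool); m[252:285,415:490]=1; P=W[m&(z>.12)&(z<.2)]; print("bar",np.round(np.median(P,0),3))
b=np.zeros(z.shape,bool); q=p.astype(int); B=(q[...,2]>q[...,0]+60)&(q[...,2]>120); B[:, :380]=0
n,l,st,ce=cv2.connectedComponentsWithStats(B.astype(np.uint8))
print([(st[i,4],np.round(np.nanmedian(W[l==i],0),3).tolist()) for i in range(1,n) if st[i,4]>30])
chain([[456,-196,256,84],[456.4,338,250,112],[456.4,338,85,112]])
E
```

```text
6.63 [ 438.8 -200.2  258.1] yaw 84.3 tilt 0.43 q [ 0.68  0.51 -0.53  1.96  0.37  0.76 -0.16] F [ 0.9 -0.4  0. ] T [-0.04 -0.13 -0.  ] gap 35.4 gf 0.0
rib (array([574. , 393.5]), array([49. , 19.1]), -34.0) foot (array([573.3, 391.7]), array([59.8, 57.3]), -15.4)
rib (array([586.4, 275. ]), array([47.4, 18.5]), -85.4) foot (array([586. , 275.4]), array([59.6, 58.9]), 36.3)
rib (array([456.3, 338.7]), array([49.4, 17.5]), -67.9) foot (array([456.2, 338.7]), array([59.6, 59.5]), -35.7)
bar [ 0.44  -0.184  0.144]
[(np.int32(1287), [0.681, -0.217, 0.03])]
[456, -196, 256, 84] travel [0.0079, 0.0241, 0.0001] rot [0.0011, 0.0004, 0.0014] rows 0.5
[456.4, 338, 250, 112] travel [0.7082, -0.0739, 0.008] rot [0.0, 0.0, -0.1556] rows 12.8
[456.4, 338, 85, 112] travel [0.0, 0.0, 0.22] rot [0.0, 0.0, 0.0] rows 4.0
```

Run:
```python
from plan import *
chain([[456.4,338.5,220,112],[456.4,338.5,87,112]])
```

```text
[456.4, 338.5, 220, 112] travel [0.7171, -0.0469, 0.0469] rot [0.001, 0.0007, -0.1541] rows 13.0
[456.4, 338.5, 87, 112] travel [0.0, 0.0, 0.1773] rot [0.0, 0.0, 0.0] rows 3.2
```

{"method": "step_arm", "body": {
  "travel": [
    [0.717,-0.047,0.047],
    [0.717,-0.047,0.047],
    [0.717,-0.047,0.047],
    [0.717,-0.047,0.047],
    [0.717,-0.047,0.047],
    [0.717,-0.047,0.047],
    [0.717,-0.047,0.047],
    [0.717,-0.047,0.047],
    [0.717,-0.047,0.047],
    [0.717,-0.047,0.047],
    [0.717,-0.047,0.047],
    [0.717,-0.047,0.047]
  ],
  "delta_rot": [
    [0.001,0.001,-0.154],
    [0.001,0.001,-0.154],
    [0.001,0.001,-0.154],
    [0.001,0.001,-0.154],
    [0.001,0.001,-0.154],
    [0.001,0.001,-0.154],
    [0.001,0.001,-0.154],
    [0.001,0.001,-0.154],
    [0.001,0.001,-0.154],
    [0.001,0.001,-0.154],
    [0.001,0.001,-0.154],
    [0.001,0.001,-0.154]
  ],
  "jaw": [-0.1,-0.1,-0.1,-0.1,-0.1,-0.1,-0.1,-0.1,-0.1,-0.1,-0.1,-0.1]
}}

```text
t: 7.68
tool_pos: [0.4525, 0.3001, 0.2198]
tool_rot: [0.559, 0.829, -0.002, -0.002]
ft_force: [0.8, -0.6, -0.1]
finger_gap: 0.04
grasp_force: 0.0
```

Run:
```python
from plan import *
rep(); chain([[456.4,338.5,220,112],[456.4,338.5,87,112]])
```

```text
7.68 [452.5 300.1 219.8] yaw 112.1 tilt 0.35 q [-0.33  0.66 -0.57  1.82  0.47  0.81 -0.75] F [ 0.8 -0.6 -0.1] T [-0.04 -0.2  -0.03] gap 40.0 gf 0.0
[456.4, 338.5, 220, 112] travel [0.0455, 0.0241, -0.0003] rot [-0.0018, -0.0007, 0.0003] rows 0.9
[456.4, 338.5, 87, 112] travel [0.0, 0.0, 0.1773] rot [0.0, 0.0, 0.0] rows 3.2
```

{"method": "step_arm", "body": {
  "travel": [
    [0.0455,0.024,0],
    [0.0455,0.024,0],
    [0.0455,0.024,0.05],
    [0.0455,0.024,0.1],
    [0.0455,0.024,0.15],
    [0.0455,0.024,0.177],
    [0.0455,0.024,0.177],
    [0.0455,0.024,0.177],
    [0.0455,0.024,0.177],
    [0.0455,0.024,0.177],
    [0.0455,0.024,0.177],
    [0.0455,0.024,0.177]
  ],
  "delta_rot": [
    [-0.002,0,0],
    [-0.002,0,0],
    [-0.002,0,0],
    [-0.002,0,0],
    [-0.002,0,0],
    [-0.002,0,0],
    [-0.002,0,0],
    [-0.002,0,0],
    [-0.002,0,0],
    [-0.002,0,0],
    [-0.002,0,0],
    [-0.002,0,0]
  ],
  "jaw": [-0.1,-0.1,-0.1,-0.1,-0.1,-0.1,-0.1,-1,-1,-1,-1,-1]
}}

```text
t: 8.68
tool_pos: [0.4575, 0.338, 0.0904]
tool_rot: [0.559, 0.829, 0.003, -0.0]
ft_force: [-1.2, 0.0, 3.6]
finger_gap: 0.0177
grasp_force: 30.0
```

Run:
```python
from plan import *
rep(); chain([[456.4,338.5,180,112],[459,76,180,139.2],[459,76,150,139.2],[459,76,91,139.2]])
```

```text
8.68 [457.5 338.   90.4] yaw 112.0 tilt 0.4 q [-0.47  0.86 -0.43  1.85  0.63  0.56 -0.92] F [-1.2  0.   3.6] T [-0.09  0.09 -0.01] gap 17.7 gf 30.0
[456.4, 338.5, 180, 112] travel [0.0017, -0.0004, -0.1195] rot [0.0017, -0.0014, 0.0] rows 2.1
[459, 76, 180, 139.2] travel [-0.3258, -0.1279, 0.0] rot [0.0, 0.0, -0.1511] rows 6.3
[459, 76, 150, 139.2] travel [0.0, 0.0, 0.04] rot [0.0, 0.0, 0.0] rows 0.7
[459, 76, 91, 139.2] travel [0.0, 0.0, 0.0787] rot [0.0, 0.0, 0.0] rows 1.4
```

{"method": "step_arm", "body": {
  "travel": [
    [0,0,-0.05],
    [0,0,-0.1],
    [0,0,-0.12],
    [-0.324,-0.128,-0.12],
    [-0.324,-0.128,-0.12],
    [-0.324,-0.128,-0.12],
    [-0.324,-0.128,-0.12],
    [-0.324,-0.128,-0.12],
    [-0.324,-0.128,-0.12],
    [-0.324,-0.128,-0.12],
    [-0.324,-0.128,-0.12],
    [-0.324,-0.128,-0.12]
  ],
  "delta_rot": [
    [0,0,0],
    [0,0,0],
    [0,0,0],
    [0,0,-0.151],
    [0,0,-0.151],
    [0,0,-0.151],
    [0,0,-0.151],
    [0,0,-0.151],
    [0,0,-0.151],
    [0,0,-0.151],
    [0,0,-0.151],
    [0,0,-0.151]
  ],
  "jaw": [-1,-1,-1,-1,-1,-1,-1,-1,-1,-1,-1,-1]
}}

```text
t: 9.68
tool_pos: [0.4594, 0.0755, 0.1782]
tool_rot: [0.35, 0.937, 0.003, 0.001]
ft_force: [-0.1, 0.3, -3.0]
finger_gap: 0.0172
grasp_force: 30.0
```

Run:
```python
from plan import *
from h import *
rep(); chain([[459,76,180,139.2],[459,76,93,139.2]])
p,W,k=snap("side"); cv2.imwrite("pics/jig1.png",cv2.resize(p[190:300,280:430,::-1],(750,550),interpolation=cv2.INTER_CUBIC))
z=W[...,2]
m=np.zeros(z.shape,bool); m[200:280,300:380]=1
P=W[m&white(p)&(abs(W[...,0]-.459)<.06)&(abs(W[...,1]-.076)<.06)]
f=P[(P[:,2]>.08)&(P[:,2]<.11)]; print(len(P),len(f),rect(f) if len(f)>5 else 0, np.round(np.nanmedian(f,0),3))
```

```text
9.68 [459.4  75.5 178.2] yaw 139.1 tilt 0.37 q [ 0.17  0.66 -0.68  2.08  0.71  0.63 -0.15] F [-0.1  0.3 -3. ] T [ 0.1  -0.15  0.04] gap 17.2 gf 30.0
[459, 76, 180, 139.2] travel [0.0008, 0.0001, -0.0024] rot [0.002, -0.0003, -0.0007] rows 0.1
[459, 76, 93, 139.2] travel [0.0, 0.0, 0.116] rot [0.0, 0.0, 0.0] rows 2.1
2460 267 (array([457.8,  78. ]), array([63.4, 60.4]), 81.4) [0.457 0.101 0.102]
```

View pics/jig1.png

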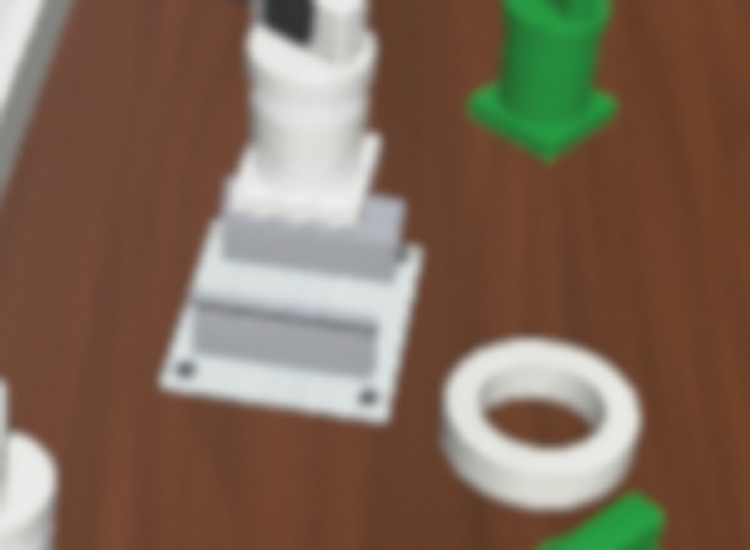

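The picture shows the jar held over the jig with its foot square to the cheeks; the fitted foot angle is 81.4°, the same as the jig's. I'll lower it.

{"method": "step_arm", "body": {
  "travel": [
    [0,0,0.03],
    [0,0,0.05],
    [0,0,0.065],
    [0,0,0.08],
    [0,0,0.09],
    [0,0,0.1],
    [0,0,0.108],
    [0,0,0.114],
    [0,0,0.114],
    [0,0,0.114]
  ],
  "delta_rot": [
    [0,0,0],
    [0,0,0],
    [0,0,0],
    [0,0,0],
    [0,0,0],
    [0,0,0],
    [0,0,0],
    [0,0,0],
    [0,0,0],
    [0,0,0]
  ],
  "jaw": [-1,-1,-1,-1,-1,-1,-1,-1,-1,-1]
}}

```text
t: 10.57
tool_pos: [0.4585, 0.0764, 0.092]
tool_rot: [0.348, 0.938, 0.001, -0.0]
ft_force: [-1.5, -5.0, -5.3]
finger_gap: 0.0178
grasp_force: 30.0
```

```bash
python3 -c "
from plan import *
rep()"
```

```text
10.57 [458.5  76.4  92. ] yaw 139.3 tilt 0.12 q [ 0.03  0.79 -0.48  2.15  0.94  0.42 -0.35] F [-1.5 -5.  -5.3] T [-1.29  0.14  0.11] gap 17.8 gf 30.0
```

{"method": "step_arm", "body": {
  "travel": [
    [0,0,0],
    [0,0,0],
    [0,0,0],
    [0,0,0],
    [0,0,0],
    [0,0,0],
    [0,0,0],
    [0,0,0],
    [0,0,0],
    [0,0,0],
    [0,0,0],
    [0,0,0]
  ],
  "delta_rot": [
    [0,0,0.028],
    [0,0,0.056],
    [0,0,0.084],
    [0,0,0.112],
    [0,0,0.14],
    [0,0,0.168],
    [0,0,0.196],
    [0,0,0.224],
    [0,0,0.252],
    [0,0,0.28],
    [0,0,0.305],
    [0,0,0.305]
  ],
  "jaw": [-1,-1,-1,-1,-1,-1,-1,-1,-1,-1,-1,-1]
}}

```text
t: 11.57
tool_pos: [0.4583, 0.077, 0.0924]
tool_rot: [0.741, 0.671, 0.002, -0.001]
ft_force: [-1.1, -3.1, -3.5]
finger_gap: 0.0181
grasp_force: 30.0
```

```bash
python3 -c "
from plan import *
rep()"
```

```text
11.57 [458.3  77.   92.4] yaw 84.3 tilt 0.23 q [-0.11  0.76 -0.24  2.16  0.62  0.28 -0.99] F [-1.1 -3.1 -3.5] T [-0.97  0.5   0.13] gap 18.1 gf 30.0
```

{"method": "step_arm", "body": {
  "travel": [
    [0,0,0],
    [0,0,0],
    [0,0,0],
    [0,0,0]
  ],
  "delta_rot": [
    [0,0,0.01],
    [0,0,0.02],
    [0,0,0.03],
    [0,0,0.03]
  ],
  "jaw": [-1,-1,-1,-1]
}}

```text
t: 11.9
tool_pos: [0.4589, 0.0766, 0.0923]
tool_rot: [0.772, 0.635, 0.002, -0.001]
ft_force: [-2.2, -3.7, -2.4]
finger_gap: 0.0178
grasp_force: 30.0
```

```bash
python3 -c "
from plan import *
rep()"
```

```text
11.9 [458.9  76.6  92.3] yaw 78.8 tilt 0.3 q [-0.12  0.76 -0.22  2.16  0.58  0.27 -1.05] F [-2.2 -3.7 -2.4] T [-0.9   0.65  0.12] gap 17.8 gf 30.0
```

{"method": "step_arm", "body": {
  "travel": [
    [0,0,0],
    [0,0,0],
    [0,0,0],
    [0,0,0]
  ],
  "delta_rot": [
    [0,0,0.008],
    [0,0,0.016],
    [0,0,0.022],
    [0,0,0.022]
  ],
  "jaw": [-1,-1,-1,-1]
}}

```text
t: 12.23
tool_pos: [0.4593, 0.0765, 0.0923]
tool_rot: [0.794, 0.608, 0.002, -0.001]
ft_force: [-2.2, -3.1, -2.8]
finger_gap: 0.0178
grasp_force: 30.0
```

```bash
python3 -c "
from plan import *
rep()"
```

```text
12.23 [459.3  76.5  92.3] yaw 74.9 tilt 0.31 q [-0.13  0.76 -0.21  2.16  0.56  0.27 -1.09] F [-2.2 -3.1 -2.8] T [-0.97  0.71  0.55] gap 17.8 gf 30.0
```

{"method": "step_arm", "body": {
  "travel": [
    [0,0,0],
    [0,0,0],
    [0,0,0],
    [0,0,0]
  ],
  "delta_rot": [
    [0,0,0.008],
    [0,0,0.016],
    [0,0,0.022],
    [0,0,0.022]
  ],
  "jaw": [-1,-1,-1,-1]
}}

```text
t: 12.57
tool_pos: [0.4599, 0.0771, 0.0924]
tool_rot: [0.814, 0.58, 0.003, -0.001]
ft_force: [-1.8, -2.1, -4.6]
finger_gap: 0.0185
grasp_force: 30.8
```

```bash
python3 -c "
from plan import *
rep()"
```

```text
12.57 [459.9  77.1  92.4] yaw 70.9 tilt 0.4 q [-0.14  0.76 -0.2   2.16  0.53  0.26 -1.13] F [-1.8 -2.1 -4.6] T [-0.57  0.41  0.61] gap 18.5 gf 30.8
```

Torque jumps to about 0.6 N·m near yaw 75°, so the cap is at its stop. Now to the box.

Run:
```python
from plan import *
s=[459.9,77.1,92.4,70.9]
chain([[459.9,77,190,70.9],[676,-69,190,84.3],[676,-69,96,84.3]],s)
```

```text
[459.9, 77, 190, 70.9] travel [-0.0001, 0.0, -0.1301] rot [0.0, 0.0, 0.0] rows 2.3
[676, -69, 190, 84.3] travel [-0.0897, 0.336, 0.0] rot [0.0, 0.0, -0.0744] rows 6.3
[676, -69, 96, 84.3] travel [0.0, 0.0, 0.1253] rot [0.0, 0.0, 0.0] rows 2.3
```

{"method": "step_arm", "body": {
  "travel": [
    [0,0,-0.03],
    [0,0,-0.08],
    [0,0,-0.13],
    [-0.09,0.336,-0.13],
    [-0.09,0.336,-0.13],
    [-0.09,0.336,-0.13],
    [-0.09,0.336,-0.13],
    [-0.09,0.336,-0.13],
    [-0.09,0.336,-0.13],
    [-0.09,0.336,-0.13],
    [-0.09,0.336,-0.13],
    [-0.09,0.336,-0.13]
  ],
  "delta_rot": [
    [0,0,0],
    [0,0,0],
    [0,0,0],
    [0,0,-0.074],
    [0,0,-0.074],
    [0,0,-0.074],
    [0,0,-0.074],
    [0,0,-0.074],
    [0,0,-0.074],
    [0,0,-0.074],
    [0,0,-0.074],
    [0,0,-0.074]
  ],
  "jaw": [-1,-1,-1,-1,-1,-1,-1,-1,-1,-1,-1,-1]
}}

```text
t: 13.57
tool_pos: [0.6762, -0.0694, 0.1895]
tool_rot: [0.742, 0.67, 0.004, -0.001]
ft_force: [-0.7, 0.8, -2.5]
finger_gap: 0.0179
grasp_force: 30.0
```

Run:
```python
from plan import *
rep(); chain([[676,-69,190,84.3],[676,-69,96,84.3]])
```

```text
13.57 [676.2 -69.4 189.5] yaw 84.2 tilt 0.49 q [ 0.29  0.85 -0.5   1.42  0.44  0.97 -0.42] F [-0.7  0.8 -2.5] T [ 0.04 -0.1  -0.02] gap 17.9 gf 30.0
[676, -69, 190, 84.3] travel [0.0005, -0.0004, -0.0006] rot [0.0011, -0.0025, -0.0008] rows 0.1
[676, -69, 96, 84.3] travel [0.0, 0.0, 0.1253] rot [0.0, 0.0, 0.0] rows 2.3
```

{"method": "step_arm", "body": {
  "travel": [
    [0,0,0.04],
    [0,0,0.08],
    [0,0,0.1],
    [0,0,0.11],
    [0,0,0.118],
    [0,0,0.124],
    [0,0,0.126],
    [0,0,0.126]
  ],
  "delta_rot": [
    [0,0,0],
    [0,0,0],
    [0,0,0],
    [0,0,0],
    [0,0,0],
    [0,0,0],
    [0,0,0],
    [0,0,0]
  ],
  "jaw": [-1,-1,-1,-1,-1,-1,-1,-1]
}}

```text
t: 14.23
tool_pos: [0.676, -0.0692, 0.0959]
tool_rot: [0.741, 0.671, 0.003, -0.001]
ft_force: [-0.1, 0.5, -2.5]
finger_gap: 0.0176
grasp_force: 30.0
```

```bash
python3 -c "
from plan import *
rep()"
```

```text
14.23 [676.  -69.2  95.9] yaw 84.3 tilt 0.37 q [ 0.26  0.96 -0.45  1.49  0.51  0.81 -0.48] F [-0.1  0.5 -2.5] T [-0.08 -0.04  0.01] gap 17.6 gf 30.0
```

{"method": "step_arm", "body": {
  "travel": [
    [0,0,0.003],
    [0,0,0.005],
    [0,0,0.005],
    [0,0,0.005],
    [0,0,0.005],
    [0,0,0.005],
    [0,0,0.005],
    [0,0,-0.02],
    [0,0,-0.06],
    [0,0,-0.11],
    [0,0,-0.16],
    [0,0,-0.16]
  ],
  "delta_rot": [
    [0,0,0],
    [0,0,0],
    [0,0,0],
    [0,0,0],
    [0,0,0],
    [0,0,0],
    [0,0,0],
    [0,0,0],
    [0,0,0],
    [0,0,0],
    [0,0,0],
    [0,0,0]
  ],
  "jaw": [-1,-1,-1,-0.1,-0.1,-0.1,-0.1,-0.1,-0.1,-0.1,-0.1,-0.1]
}}

```text
t: 15.23
tool_pos: [0.6798, -0.0693, 0.2234]
tool_rot: [0.742, 0.671, 0.008, 0.003]
ft_force: [1.2, -0.4, 0.5]
finger_gap: 0.0394
grasp_force: 0.0
```

Run:
```python
from plan import *
from jars import *
rep(); jars(); chain([[586.4,275.2,220,94],[586.4,275.2,87,94]])
```

```text
15.23 [679.8 -69.3 223.4] yaw 84.3 tilt 1.0 q [ 0.29  0.82 -0.52  1.39  0.43  1.03 -0.41] F [ 1.2 -0.4  0.5] T [-0.06 -0.15 -0.06] gap 39.4 gf 0.0
rib (array([574.1, 393.7]), array([48.9, 19.2]), -33.5) foot (array([573.3, 391.9]), array([59.8, 57.3]), -15.2)
rib (array([586.2, 274.8]), array([48.1, 17.8]), -85.9) foot (array([585.7, 275.1]), array([59.1, 58.3]), -53.3)
[586.4, 275.2, 220, 94] travel [0.4452, -0.1676, 0.001] rot [0.0037, -0.0018, -0.054] rows 8.6
[586.4, 275.2, 87, 94] travel [0.0, 0.0, 0.1773] rot [0.0, 0.0, 0.0] rows 3.2
```

Run:
```python
from plan import *
rep(); chain([[586.2,275,216,94.1]],[676,-69,216,84.3])
```

```text
15.28 [678.1 -69.6 220. ] yaw 84.3 tilt 0.74 q [ 0.29  0.82 -0.51  1.4   0.43  1.02 -0.41] F [ 0.4 -0.5 -0.7] T [ 0.01 -0.01 -0.04] gap 39.6 gf 0.0
[586.2, 275, 216, 94.1] travel [0.4445, -0.1647, 0.0] rot [0.0, 0.0, -0.0544] rows 8.5
```

{"method": "step_arm", "body": {
  "travel": [
    [0.4445,-0.1645,0],
    [0.4445,-0.1645,0],
    [0.4445,-0.1645,0],
    [0.4445,-0.1645,0],
    [0.4445,-0.1645,0],
    [0.4445,-0.1645,0],
    [0.4445,-0.1645,0],
    [0.4445,-0.1645,0],
    [0.4445,-0.1645,0],
    [0.4445,-0.1645,0],
    [0.4445,-0.1645,0],
    [0.4445,-0.1645,0]
  ],
  "delta_rot": [
    [0,0,-0.0544],
    [0,0,-0.0544],
    [0,0,-0.0544],
    [0,0,-0.0544],
    [0,0,-0.0544],
    [0,0,-0.0544],
    [0,0,-0.0544],
    [0,0,-0.0544],
    [0,0,-0.0544],
    [0,0,-0.0544],
    [0,0,-0.0544],
    [0,0,-0.0544]
  ],
  "jaw": [-0.1,-0.1,-0.1,-0.1,-0.1,-0.1,-0.1,-0.1,-0.1,-0.1,-0.1,-0.1]
}}

```text
t: 16.28
tool_pos: [0.5858, 0.2719, 0.2154]
tool_rot: [0.682, 0.731, 0.001, -0.0]
ft_force: [-0.3, -0.4, 0.1]
finger_gap: 0.0397
grasp_force: 0.0
```

Run:
```python
from plan import *
rep(); chain([[586.3,275,216,94.1],[586.3,275,87,94.1]])
```

```text
16.28 [585.8 271.9 215.4] yaw 94.0 tilt 0.14 q [-0.23  0.78 -0.52  1.51  0.44  0.96 -0.81] F [-0.3 -0.4  0.1] T [-0.04 -0.11  0.03] gap 39.7 gf 0.0
[586.3, 275, 216, 94.1] travel [0.0041, 0.001, -0.0007] rot [0.0004, -0.0007, -0.0005] rows 0.1
[586.3, 275, 87, 94.1] travel [0.0, 0.0, 0.172] rot [0.0, 0.0, 0.0] rows 3.1
```

{"method": "step_arm", "body": {
  "travel": [
    [0.002,0,0.04],
    [0.002,0,0.08],
    [0.002,0,0.12],
    [0.002,0,0.15],
    [0.002,0,0.169],
    [0.002,0,0.169],
    [0.002,0,0.169],
    [0.002,0,0.169],
    [0.002,0,0.169],
    [0.002,0,0.169],
    [0.002,0,0.169],
    [0.002,0,0.169]
  ],
  "delta_rot": [
    [0,0,0],
    [0,0,0],
    [0,0,0],
    [0,0,0],
    [0,0,0],
    [0,0,0],
    [0,0,0],
    [0,0,0],
    [0,0,0],
    [0,0,0],
    [0,0,0],
    [0,0,0]
  ],
  "jaw": [-0.1,-0.1,-0.1,-0.1,-0.1,-0.1,-0.1,-1,-1,-1,-1,-1]
}}

```text
t: 17.28
tool_pos: [0.5868, 0.2763, 0.0911]
tool_rot: [0.682, 0.732, 0.004, -0.0]
ft_force: [0.5, 0.5, 3.7]
finger_gap: 0.0178
grasp_force: 30.0
```

Run:
```python
from plan import *
rep(); s=[586.3,275,88,94.1]
chain([[586.3,275,180,94.1],[459,76.5,180,138.9]],s)
```

```text
17.28 [586.8 276.3  91.1] yaw 94.1 tilt 0.44 q [-0.28  0.93 -0.44  1.6   0.54  0.73 -0.9 ] F [0.5 0.5 3.7] T [-0.15 -0.21  0.02] gap 17.8 gf 30.0
[586.3, 275, 180, 94.1] travel [0.0, 0.0, -0.1227] rot [0.0, 0.0, 0.0] rows 2.2
[459, 76.5, 180, 138.9] travel [-0.2519, -0.1882, 0.0] rot [0.0, 0.0, -0.2489] rows 6.3
```

{"method": "step_arm", "body": {
  "travel": [
    [0,0,-0.05],
    [0,0,-0.1],
    [0,0,-0.123],
    [-0.252,-0.188,-0.123],
    [-0.252,-0.188,-0.123],
    [-0.252,-0.188,-0.123],
    [-0.252,-0.188,-0.123],
    [-0.252,-0.188,-0.123],
    [-0.252,-0.188,-0.123],
    [-0.252,-0.188,-0.123],
    [-0.252,-0.188,-0.123],
    [-0.252,-0.188,-0.123]
  ],
  "delta_rot": [
    [0,0,0],
    [0,0,0],
    [0,0,0],
    [0,0,-0.25],
    [0,0,-0.25],
    [0,0,-0.25],
    [0,0,-0.25],
    [0,0,-0.25],
    [0,0,-0.25],
    [0,0,-0.25],
    [0,0,-0.25],
    [0,0,-0.25]
  ],
  "jaw": [-1,-1,-1,-1,-1,-1,-1,-1,-1,-1,-1,-1]
}}

```text
t: 18.28
tool_pos: [0.4589, 0.0774, 0.1811]
tool_rot: [0.35, 0.937, 0.003, 0.0]
ft_force: [1.5, 1.4, -2.2]
finger_gap: 0.0178
grasp_force: 30.0
```

Run:
```python
from plan import *
from h import *
p,W,k=snap("side"); rep(); chain([[459,76.5,180,139],[459,76.5,93,139]])
P=W[white(p)&(abs(W[...,0]-.459)<.06)&(abs(W[...,1]-.076)<.06)]
f=P[(P[:,2]>.08)&(P[:,2]<.11)]; print(len(f),rect(f))
```

```text
18.33 [459.2  78.  181.2] yaw 139.0 tilt 0.42 q [ 0.19  0.66 -0.72  2.08  0.72  0.65 -0.17] F [-0.6  0.6 -2.1] T [ 0.04 -0.18  0.01] gap 17.8 gf 30.0
[459, 76.5, 180, 139] travel [-0.0011, -0.0017, 0.0015] rot [0.0023, -0.0004, 0.0002] rows 0.1
[459, 76.5, 93, 139] travel [0.0, 0.0, 0.116] rot [0.0, 0.0, 0.0] rows 2.1
256 (array([460. ,  79.8]), array([60.9, 60. ]), 81.0)
```

{"method": "step_arm", "body": {
  "travel": [
    [-0.002,-0.003,0.03],
    [-0.002,-0.003,0.05],
    [-0.002,-0.003,0.065],
    [-0.002,-0.003,0.08],
    [-0.002,-0.003,0.09],
    [-0.002,-0.003,0.1],
    [-0.002,-0.003,0.11],
    [-0.002,-0.003,0.117],
    [-0.002,-0.003,0.117],
    [-0.002,-0.003,0.117]
  ],
  "delta_rot": [
    [0,0,0],
    [0,0,0],
    [0,0,0],
    [0,0,0],
    [0,0,0],
    [0,0,0],
    [0,0,0],
    [0,0,0],
    [0,0,0],
    [0,0,0]
  ],
  "jaw": [-1,-1,-1,-1,-1,-1,-1,-1,-1,-1]
}}

```text
t: 19.17
tool_pos: [0.4588, 0.076, 0.093]
tool_rot: [0.349, 0.937, 0.004, 0.0]
ft_force: [-1.0, 0.1, 0.0]
finger_gap: 0.0177
grasp_force: 30.0
```

```bash
python3 -c "
from plan import *
rep()"
```

```text
19.17 [458.8  76.   93. ] yaw 139.2 tilt 0.42 q [ 0.06  0.8  -0.52  2.15  0.97  0.44 -0.39] F [-1.   0.1  0. ] T [-0.05 -0.13  0.  ] gap 17.7 gf 30.0
```

Seated (weight off, z 93). I'll turn until the stop.

{"method": "step_arm", "body": {
  "travel": [
    [0,0,0],
    [0,0,0],
    [0,0,0],
    [0,0,0],
    [0,0,0],
    [0,0,0],
    [0,0,0],
    [0,0,0],
    [0,0,0],
    [0,0,0],
    [0,0,0],
    [0,0,0]
  ],
  "delta_rot": [
    [0,0,0.028],
    [0,0,0.056],
    [0,0,0.084],
    [0,0,0.112],
    [0,0,0.14],
    [0,0,0.168],
    [0,0,0.196],
    [0,0,0.224],
    [0,0,0.252],
    [0,0,0.28],
    [0,0,0.305],
    [0,0,0.32]
  ],
  "jaw": [-1,-1,-1,-1,-1,-1,-1,-1,-1,-1,-1,-1]
}}

```text
t: 20.17
tool_pos: [0.4586, 0.0747, 0.093]
tool_rot: [0.759, 0.651, 0.003, -0.001]
ft_force: [0.3, -1.9, -1.9]
finger_gap: 0.0179
grasp_force: 30.0
```

```bash
python3 -c "
from plan import *
rep()"
```

```text
20.17 [458.6  74.7  93. ] yaw 81.3 tilt 0.32 q [-0.1   0.76 -0.26  2.16  0.66  0.29 -1.08] F [ 0.3 -1.9 -1.9] T [-0.46 -0.15  0.17] gap 17.9 gf 30.0
```

{"method": "step_arm", "body": {
  "travel": [
    [0,0,0],
    [0,0,0],
    [0,0,0],
    [0,0,0]
  ],
  "delta_rot": [
    [0,0,0.01],
    [0,0,0.02],
    [0,0,0.03],
    [0,0,0.03]
  ],
  "jaw": [-1,-1,-1,-1]
}}

```text
t: 20.5
tool_pos: [0.4586, 0.0747, 0.0931]
tool_rot: [0.788, 0.616, 0.003, -0.001]
ft_force: [1.3, -2.2, -3.1]
finger_gap: 0.0176
grasp_force: 30.0
```

```bash
python3 -c "
from plan import *
rep()"
```

```text
20.5 [458.6  74.7  93.1] yaw 76.1 tilt 0.33 q [-0.11  0.76 -0.24  2.16  0.62  0.28 -1.13] F [ 1.3 -2.2 -3.1] T [-0.54 -0.31  0.32] gap 17.6 gf 30.0
```

{"method": "step_arm", "body": {
  "travel": [
    [0,0,0],
    [0,0,0],
    [0,0,0],
    [0,0,0]
  ],
  "delta_rot": [
    [0,0,0.008],
    [0,0,0.016],
    [0,0,0.02],
    [0,0,0.02]
  ],
  "jaw": [-1,-1,-1,-1]
}}

```text
t: 20.83
tool_pos: [0.4584, 0.075, 0.0931]
tool_rot: [0.806, 0.591, 0.003, -0.001]
ft_force: [1.1, -1.4, -3.8]
finger_gap: 0.0182
grasp_force: 30.0
```

```bash
python3 -c "
from plan import *
rep()
chain([[459,75,190,72.6],[684.5,16,190,84.3]],[459,75,93,72.6])"
```

```text
20.83 [458.4  75.   93.1] yaw 72.5 tilt 0.34 q [-0.12  0.76 -0.23  2.16  0.6   0.27 -1.17] F [ 1.1 -1.4 -3.8] T [-0.35 -0.33  0.68] gap 18.2 gf 30.0
[459, 75, 190, 72.6] travel [0.0, 0.0, -0.1293] rot [0.0, 0.0, 0.0] rows 2.3
[684.5, 16, 190, 84.3] travel [0.0148, 0.3104, 0.0] rot [0.0, 0.0, -0.065] rows 5.6
```

{"method": "step_arm", "body": {
  "travel": [
    [0,0,-0.03],
    [0,0,-0.08],
    [0,0,-0.13],
    [0.015,0.31,-0.13],
    [0.015,0.31,-0.13],
    [0.015,0.31,-0.13],
    [0.015,0.31,-0.13],
    [0.015,0.31,-0.13],
    [0.015,0.31,-0.13],
    [0.015,0.31,-0.13],
    [0.015,0.31,-0.13],
    [0.015,0.31,-0.13]
  ],
  "delta_rot": [
    [0,0,0],
    [0,0,0],
    [0,0,0],
    [0,0,-0.065],
    [0,0,-0.065],
    [0,0,-0.065],
    [0,0,-0.065],
    [0,0,-0.065],
    [0,0,-0.065],
    [0,0,-0.065],
    [0,0,-0.065],
    [0,0,-0.065]
  ],
  "jaw": [-1,-1,-1,-1,-1,-1,-1,-1,-1,-1,-1,-1]
}}

```text
t: 21.83
tool_pos: [0.6814, 0.0161, 0.1901]
tool_rot: [0.742, 0.671, 0.002, -0.002]
ft_force: [-0.5, 0.4, -3.1]
finger_gap: 0.0179
grasp_force: 30.0
```

```bash
python3 -c "
from plan import *
rep()"
```

```text
21.83 [681.4  16.1 190.1] yaw 84.2 tilt 0.35 q [ 0.17  0.86 -0.53  1.41  0.47  0.99 -0.56] F [-0.5  0.4 -3.1] T [ 0.02 -0.1  -0.  ] gap 17.9 gf 30.0
```

{"method": "step_arm", "body": {
  "travel": [
    [0,0,0.04],
    [0,0,0.08],
    [0,0,0.1],
    [0,0,0.11],
    [0,0,0.118],
    [0,0,0.124],
    [0,0,0.127],
    [0,0,0.127]
  ],
  "delta_rot": [
    [0,0,0],
    [0,0,0],
    [0,0,0],
    [0,0,0],
    [0,0,0],
    [0,0,0],
    [0,0,0],
    [0,0,0]
  ],
  "jaw": [-1,-1,-1,-1,-1,-1,-1,-1]
}}

```text
t: 22.5
tool_pos: [0.6838, 0.0161, 0.0966]
tool_rot: [0.742, 0.67, 0.003, -0.001]
ft_force: [-0.5, -0.5, -2.0]
finger_gap: 0.0178
grasp_force: 30.0
```

```bash
python3 -c "
from plan import *
rep()"
```

```text
22.5 [683.8  16.1  96.6] yaw 84.2 tilt 0.4 q [ 0.15  0.97 -0.48  1.47  0.54  0.83 -0.62] F [-0.5 -0.5 -2. ] T [-0.05 -0.07  0.08] gap 17.8 gf 30.0
```

{"method": "step_arm", "body": {
  "travel": [
    [0,0,0.003],
    [0,0,0.005],
    [0,0,0.005],
    [0,0,0.005],
    [0,0,0.005],
    [0,0,0.005],
    [0,0,0.005],
    [0,0,-0.02],
    [0,0,-0.06],
    [0,0,-0.11],
    [0,0,-0.16],
    [0,0,-0.16]
  ],
  "delta_rot": [
    [0,0,0],
    [0,0,0],
    [0,0,0],
    [0,0,0],
    [0,0,0],
    [0,0,0],
    [0,0,0],
    [0,0,0],
    [0,0,0],
    [0,0,0],
    [0,0,0],
    [0,0,0]
  ],
  "jaw": [-1,-1,-1,-0.1,-0.1,-0.1,-0.1,-0.1,-0.1,-0.1,-0.1,-0.1]
}}

```text
t: 23.5
tool_pos: [0.6876, 0.016, 0.2238]
tool_rot: [0.742, 0.67, 0.009, 0.003]
ft_force: [1.6, 0.9, 0.5]
finger_gap: 0.0398
grasp_force: 0.0
```

Run:
```python
from plan import *
from jars import *
rep(); jars(); chain([[574,393.5,216,146.4]],[684.3,16,216.5,84.3])
```

```text
23.5 [687.6  16.  223.8] yaw 84.1 tilt 1.02 q [ 0.18  0.83 -0.55  1.38  0.45  1.04 -0.55] F [1.6 0.9 0.5] T [-0.02 -0.16  0.  ] gap 39.8 gf 0.0
rib (array([675.1, -69.5]), array([49.7, 18.6]), 84.4) foot (array([675.7, -68.8]), array([88.4, 87.9]), -0.8)
rib (array([573.8, 393.1]), array([48.8, 18.4]), -33.3) foot (array([573.4, 391.8]), array([59.9, 58.4]), -14.8)
[574, 393.5, 216, 146.4] travel [0.4862, -0.1963, 0.0007] rot [0.0, 0.0, -0.345] rows 9.4
```

{"method": "step_arm", "body": {
  "travel": [
    [0.486,-0.196,0],
    [0.486,-0.196,0],
    [0.486,-0.196,0],
    [0.486,-0.196,0],
    [0.486,-0.196,0],
    [0.486,-0.196,0],
    [0.486,-0.196,0],
    [0.486,-0.196,0],
    [0.486,-0.196,0],
    [0.486,-0.196,0],
    [0.486,-0.196,0],
    [0.486,-0.196,0]
  ],
  "delta_rot": [
    [0,0,-0.345],
    [0,0,-0.345],
    [0,0,-0.345],
    [0,0,-0.345],
    [0,0,-0.345],
    [0,0,-0.345],
    [0,0,-0.345],
    [0,0,-0.345],
    [0,0,-0.345],
    [0,0,-0.345],
    [0,0,-0.345],
    [0,0,-0.345]
  ],
  "jaw": [-0.1,-0.1,-0.1,-0.1,-0.1,-0.1,-0.1,-0.1,-0.1,-0.1,-0.1,-0.1]
}}

```text
t: 24.55
tool_pos: [0.5725, 0.3931, 0.2156]
tool_rot: [0.289, 0.957, 0.002, -0.0]
ft_force: [1.4, -0.5, -1.0]
finger_gap: 0.0401
grasp_force: 0.0
```

Run:
```python
from plan import *
rep(); chain([[574,393.2,216,146.5],[574,393.2,89,146.5]])
```

```text
24.55 [572.5 393.1 215.6] yaw 146.4 tilt 0.2 q [-0.31  0.9  -0.77  1.34  0.64  1.15 -0.17] F [ 1.4 -0.5 -1. ] T [-0.05 -0.15  0.02] gap 40.1 gf 0.0
[574, 393.2, 216, 146.5] travel [-0.0015, 0.0012, -0.0005] rot [0.001, -0.0005, -0.0004] rows 0.0
[574, 393.2, 89, 146.5] travel [0.0, 0.0, 0.1693] rot [0.0, 0.0, 0.0] rows 3.0
```

{"method": "step_arm", "body": {
  "travel": [
    [0,0,0.04],
    [0,0,0.08],
    [0,0,0.12],
    [0,0,0.15],
    [0,0,0.169],
    [0,0,0.169],
    [0,0,0.169],
    [0,0,0.169],
    [0,0,0.169],
    [0,0,0.169],
    [0,0,0.169],
    [0,0,0.169]
  ],
  "delta_rot": [
    [0,0,0],
    [0,0,0],
    [0,0,0],
    [0,0,0],
    [0,0,0],
    [0,0,0],
    [0,0,0],
    [0,0,0],
    [0,0,0],
    [0,0,0],
    [0,0,0],
    [0,0,0]
  ],
  "jaw": [-0.1,-0.1,-0.1,-0.1,-0.1,-0.1,-0.1,-1,-1,-1,-1,-1]
}}

```text
t: 25.55
tool_pos: [0.5745, 0.3931, 0.0916]
tool_rot: [0.29, 0.957, 0.003, 0.001]
ft_force: [-1.4, -1.5, 4.2]
finger_gap: 0.0179
grasp_force: 30.0
```

Run:
```python
from plan import *
rep()
chain([[574,393.2,180,146.5],[459,75,180,153]],[574,393.2,89,146.5])
```

```text
25.55 [574.5 393.1  91.6] yaw 146.3 tilt 0.38 q [-0.34  1.04 -0.7   1.42  0.75  0.95 -0.25] F [-1.4 -1.5  4.2] T [-0.2  -0.02 -0.03] gap 17.9 gf 30.0
[574, 393.2, 180, 146.5] travel [0.0, 0.0, -0.1213] rot [0.0, 0.0, 0.0] rows 2.2
[459, 75, 180, 153] travel [-0.1063, -0.4384, 0.0] rot [0.0, 0.0, -0.0361] rows 8.1
```

{"method": "step_arm", "body": {
  "travel": [
    [0,0,-0.05],
    [0,0,-0.1],
    [0,0,-0.123],
    [-0.106,-0.438,-0.123],
    [-0.106,-0.438,-0.123],
    [-0.106,-0.438,-0.123],
    [-0.106,-0.438,-0.123],
    [-0.106,-0.438,-0.123],
    [-0.106,-0.438,-0.123],
    [-0.106,-0.438,-0.123],
    [-0.106,-0.438,-0.123],
    [-0.106,-0.438,-0.123]
  ],
  "delta_rot": [
    [0,0,0],
    [0,0,0],
    [0,0,0],
    [0,0,-0.036],
    [0,0,-0.036],
    [0,0,-0.036],
    [0,0,-0.036],
    [0,0,-0.036],
    [0,0,-0.036],
    [0,0,-0.036],
    [0,0,-0.036],
    [0,0,-0.036]
  ],
  "jaw": [-1,-1,-1,-1,-1,-1,-1,-1,-1,-1,-1,-1]
}}

```text
t: 26.55
tool_pos: [0.4532, 0.0651, 0.1795]
tool_rot: [0.239, 0.971, -0.004, -0.002]
ft_force: [-0.2, -0.9, -2.8]
finger_gap: 0.0175
grasp_force: 30.0
```

Run:
```python
from plan import *
from h import *
p,W,k=snap("side"); rep(); chain([[459,75.5,180,153],[459,75.5,93,153]])
P=W[white(p)&(abs(W[...,0]-.459)<.06)&(abs(W[...,1]-.076)<.06)]
f=P[(P[:,2]>.08)&(P[:,2]<.11)]; print(len(f),rect(f))
```

```text
26.6 [455.   68.3 180. ] yaw 152.4 tilt 0.16 q [ 0.25  0.69 -0.81  2.09  0.79  0.71 -0.  ] F [ 0.3 -0.  -2.6] T [ 0.09 -0.15  0.02] gap 17.8 gf 30.0
[459, 75.5, 180, 153] travel [-0.0004, 0.011, 0.0] rot [-0.0009, -0.0003, -0.0034] rows 0.2
[459, 75.5, 93, 153] travel [0.0, 0.0, 0.116] rot [0.0, 0.0, 0.0] rows 2.1
267 (array([454. ,  63.7]), array([63.4, 60.1]), 82.1)
```

{"method": "step_arm", "body": {
  "travel": [
    [0,0,0],
    [0,0,0],
    [0,0,0.02],
    [0,0,0.045],
    [0,0,0.06],
    [0,0,0.075],
    [0,0,0.09],
    [0,0,0.1],
    [0,0,0.11],
    [0,0,0.116],
    [0,0,0.116],
    [0,0,0.116]
  ],
  "delta_rot": [
    [0,0,0],
    [0,0,0],
    [0,0,0],
    [0,0,0],
    [0,0,0],
    [0,0,0],
    [0,0,0],
    [0,0,0],
    [0,0,0],
    [0,0,0],
    [0,0,0],
    [0,0,0]
  ],
  "jaw": [-1,-1,-1,-1,-1,-1,-1,-1,-1,-1,-1,-1]
}}

```text
t: 27.6
tool_pos: [0.4581, 0.0758, 0.0935]
tool_rot: [0.235, 0.972, 0.002, 0.0]
ft_force: [0.5, -2.5, -3.9]
finger_gap: 0.0178
grasp_force: 30.0
```

```bash
python3 -c "
from plan import *
rep()"
```

```text
27.6 [458.1  75.8  93.5] yaw 152.8 tilt 0.25 q [ 0.12  0.82 -0.63  2.15  1.05  0.52 -0.23] F [ 0.5 -2.5 -3.9] T [-1.02 -0.09 -0.12] gap 17.8 gf 30.0
```

{"method": "step_arm", "body": {
  "travel": [
    [0,0,0],
    [0,0,0],
    [0,0,0],
    [0,0,0],
    [0,0,0],
    [0,0,0],
    [0,0,0],
    [0,0,0],
    [0,0,0],
    [0,0,0],
    [0,0,0],
    [0,0,0]
  ],
  "delta_rot": [
    [0,0,0.034],
    [0,0,0.068],
    [0,0,0.102],
    [0,0,0.136],
    [0,0,0.17],
    [0,0,0.204],
    [0,0,0.238],
    [0,0,0.272],
    [0,0,0.306],
    [0,0,0.34],
    [0,0,0.374],
    [0,0,0.395]
  ],
  "jaw": [-1,-1,-1,-1,-1,-1,-1,-1,-1,-1,-1,-1]
}}

```text
t: 28.6
tool_pos: [0.4567, 0.0757, 0.0939]
tool_rot: [0.758, 0.653, 0.001, -0.001]
ft_force: [-2.1, -3.5, -1.6]
finger_gap: 0.0177
grasp_force: 30.0
```

```bash
python3 -c "
from plan import *
rep()"
```

```text
28.6 [456.7  75.7  93.9] yaw 81.5 tilt 0.23 q [-0.07  0.77 -0.31  2.16  0.74  0.32 -1.16] F [-2.1 -3.5 -1.6] T [-1.11  0.64  0.2 ] gap 17.7 gf 30.0
```

{"method": "step_arm", "body": {
  "travel": [
    [0,0,0],
    [0,0,0],
    [0,0,0],
    [0,0,0]
  ],
  "delta_rot": [
    [0,0,0.01],
    [0,0,0.02],
    [0,0,0.03],
    [0,0,0.03]
  ],
  "jaw": [-1,-1,-1,-1]
}}

```text
t: 28.93
tool_pos: [0.4573, 0.0758, 0.0938]
tool_rot: [0.787, 0.617, 0.002, -0.002]
ft_force: [-3.1, -3.1, -1.2]
finger_gap: 0.0176
grasp_force: 30.0
```

```bash
python3 -c "
from plan import *
rep()"
```

```text
28.93 [457.3  75.8  93.8] yaw 76.3 tilt 0.3 q [-0.08  0.76 -0.29  2.16  0.71  0.31 -1.22] F [-3.1 -3.1 -1.2] T [-0.88  0.85  0.16] gap 17.6 gf 30.0
```

{"method": "step_arm", "body": {
  "travel": [
    [0,0,0],
    [0,0,0],
    [0,0,0],
    [0,0,0]
  ],
  "delta_rot": [
    [0,0,0.008],
    [0,0,0.016],
    [0,0,0.024],
    [0,0,0.024]
  ],
  "jaw": [-1,-1,-1,-1]
}}

```text
t: 29.27
tool_pos: [0.458, 0.0762, 0.0938]
tool_rot: [0.809, 0.588, 0.003, -0.002]
ft_force: [-2.8, -2.0, -3.1]
finger_gap: 0.0183
grasp_force: 30.0
```

```bash
python3 -c "
from plan import *
rep()
chain([[458,75.5,190,72],[693,100.5,190,84.3]],[458,75.5,93.5,72])"
```

```text
29.27 [458.   76.2  93.8] yaw 72.0 tilt 0.37 q [-0.09  0.76 -0.27  2.16  0.68  0.3  -1.26] F [-2.8 -2.  -3.1] T [-0.56  0.63  0.75] gap 18.3 gf 30.0
[458, 75.5, 190, 72] travel [0.0, 0.0, -0.1287] rot [0.0, 0.0, 0.0] rows 2.3
[693, 100.5, 190, 84.3] travel [0.1285, 0.2877, 0.0] rot [0.0, 0.0, -0.0683] rows 5.7
```

Torque is 0.75 N·m, so this cap is at its stop too. On to the third slot.

{"method": "step_arm", "body": {
  "travel": [
    [0,0,-0.03],
    [0,0,-0.08],
    [0,0,-0.129],
    [0.128,0.288,-0.129],
    [0.128,0.288,-0.129],
    [0.128,0.288,-0.129],
    [0.128,0.288,-0.129],
    [0.128,0.288,-0.129],
    [0.128,0.288,-0.129],
    [0.128,0.288,-0.129],
    [0.128,0.288,-0.129],
    [0.128,0.288,-0.129]
  ],
  "delta_rot": [
    [0,0,0],
    [0,0,0],
    [0,0,0],
    [0,0,-0.068],
    [0,0,-0.068],
    [0,0,-0.068],
    [0,0,-0.068],
    [0,0,-0.068],
    [0,0,-0.068],
    [0,0,-0.068],
    [0,0,-0.068],
    [0,0,-0.068]
  ],
  "jaw": [-1,-1,-1,-1,-1,-1,-1,-1,-1,-1,-1,-1]
}}

```text
t: 30.27
tool_pos: [0.6924, 0.1003, 0.191]
tool_rot: [0.742, 0.67, 0.003, -0.002]
ft_force: [0.3, 0.3, -3.5]
finger_gap: 0.0179
grasp_force: 30.0
```

```bash
python3 -c "
from plan import *
rep()"
```

```text
30.27 [692.4 100.3 191. ] yaw 84.2 tilt 0.39 q [ 0.07  0.89 -0.58  1.35  0.51  1.04 -0.7 ] F [ 0.3  0.3 -3.5] T [-0.03 -0.01 -0.01] gap 17.9 gf 30.0
```

{"method": "step_arm", "body": {
  "travel": [
    [0,0,0.04],
    [0,0,0.08],
    [0,0,0.1],
    [0,0,0.11],
    [0,0,0.117],
    [0,0,0.122],
    [0,0,0.125],
    [0,0,0.125]
  ],
  "delta_rot": [
    [0,0,0],
    [0,0,0],
    [0,0,0],
    [0,0,0],
    [0,0,0],
    [0,0,0],
    [0,0,0],
    [0,0,0]
  ],
  "jaw": [-1,-1,-1,-1,-1,-1,-1,-1]
}}

```text
t: 30.93
tool_pos: [0.6935, 0.1001, 0.0983]
tool_rot: [0.742, 0.67, 0.003, -0.001]
ft_force: [0.2, 0.3, -2.1]
finger_gap: 0.0176
grasp_force: 30.0
```

```bash
python3 -c "
from plan import *
rep()"
```

```text
30.93 [693.5 100.1  98.3] yaw 84.2 tilt 0.38 q [ 0.05  1.   -0.53  1.41  0.58  0.89 -0.75] F [ 0.2  0.3 -2.1] T [-0.05 -0.03  0.04] gap 17.6 gf 30.0
```

{"method": "step_arm", "body": {
  "travel": [
    [0,0,0.003],
    [0,0,0.006],
    [0,0,0.006],
    [0,0,0.006],
    [0,0,0.006],
    [0,0,0.006],
    [0,0,0.006],
    [0,0,-0.02],
    [0,0,-0.06],
    [0,0,-0.11],
    [0,0,-0.16],
    [0,0,-0.16]
  ],
  "delta_rot": [
    [0,0,0],
    [0,0,0],
    [0,0,0],
    [0,0,0],
    [0,0,0],
    [0,0,0],
    [0,0,0],
    [0,0,0],
    [0,0,0],
    [0,0,0],
    [0,0,0],
    [0,0,0]
  ],
  "jaw": [-1,-1,-1,-0.1,-0.1,-0.1,-0.1,-0.1,-0.1,-0.1,-0.1,-0.1]
}}

```text
t: 31.93
tool_pos: [0.697, 0.1014, 0.2265]
tool_rot: [0.742, 0.67, 0.009, 0.002]
ft_force: [1.7, 1.0, 1.3]
finger_gap: 0.0398
grasp_force: 0.0
```

{"method": "step_arm", "body": {
  "travel": [
    [0,-0.33,0],
    [0,-0.33,0],
    [0,-0.33,0],
    [0,-0.33,0],
    [0,-0.33,0],
    [0,-0.33,0],
    [0,-0.33,0],
    [0,-0.33,0],
    [0,-0.33,0],
    [0,-0.33,0]
  ],
  "delta_rot": [
    [0,0,0],
    [0,0,0],
    [0,0,0],
    [0,0,0],
    [0,0,0],
    [0,0,0],
    [0,0,0],
    [0,0,0],
    [0,0,0],
    [0,0,0]
  ],
  "jaw": [-0.1,-0.1,-0.1,-0.1,-0.1,-0.1,-0.1,-0.1,-0.1,-0.1]
}}

```text
t: 32.77
tool_pos: [0.4484, 0.1247, 0.2174]
tool_rot: [0.743, 0.67, 0.004, -0.001]
ft_force: [-0.1, 0.7, -0.4]
finger_gap: 0.0396
grasp_force: 0.0
```

Run:
```python
from plan import *
from jars import *
rep(); p,W,k=jars(); z=W[...,2]; q,W2,_=snap("side")
m=np.zeros(z.shape,bool); m[252:285,415:490]=1; P=W[m&(z>.12)&(z<.2)]; print("bar z",np.round(np.median(P,0),3))
for n,(P,V) in {"t":(p,W),"s":(q,W2)}.items():
  for c in [(675.5,-69),(684,16),(693,100)]:
    r=V[white(P)&(abs(V[...,0]*1000-c[0])<45)&(abs(V[...,1]*1000-c[1])<34)]
    for lo,hi in((.1,.125),(.08,.092),(.012,.024)):
        a=r[(r[:,2]>lo)&(r[:,2]<hi)]; print(n,c,lo,len(a),rect(a) if len(a)>9 else "", np.round(np.median(a[:,2]),3) if len(a) else "")
cv2.imwrite("pics/end.png",np.vstack([cv2.resize(p[120:290,280:500,::-1],(440,340)),cv2.resize(q[120:290,190:410,::-1],(440,340))])[:,:][:600] if 0 else np.hstack([cv2.resize(p[120:290,280:500,::-1],(400,309)),cv2.resize(q[120:290,190:410,::-1],(400,309))]))
```

```text
32.77 [448.4 124.7 217.4] yaw 84.1 tilt 0.44 q [ 0.02  0.57 -0.6   2.05  0.51  0.67 -1.02] F [-0.1  0.7 -0.4] T [-0.03 -0.06 -0.03] gap 39.6 gf 0.0
rib (array([691.6,  98.1]), array([49.8, 18.5]), 84.4) foot (array([691.3,  97.3]), array([88.7, 87.1]), -0.0)
rib (array([683.2,  18.4]), array([48.6, 18.7]), 83.6) foot (array([683.8,  18.3]), array([88.3, 87.5]), -0.4)
rib (array([674.8, -69.4]), array([50.3, 18.8]), 84.0) foot (array([675.4, -69.4]), array([89.8, 88.7]), -90.0)
bar z [ 0.44  -0.196  0.144]
t (675.5, -69) 0.1 189 (array([674.8, -69.4]), array([50.3, 18.8]), 84.0) 0.118
t (675.5, -69) 0.08 240 (array([675.1, -67.1]), array([57.3, 53.3]), 9.0) 0.086
t (675.5, -69) 0.012 161 (array([674.8, -69.6]), array([60.2, 59.9]), -5.4) 0.019
t (684, 16) 0.1 183 (array([683.2,  18.4]), array([48.5, 18.8]), 83.9) 0.118
t (684, 16) 0.08 234 (array([682.7,  18.8]), array([56.1, 53.8]), 10.8) 0.086
t (684, 16) 0.012 142 (array([682.6,  19.4]), array([63.1, 59.2]), 84.5) 0.019
t (693, 100) 0.1 182 (array([691.6,  98.1]), array([49.8, 18.5]), 84.4) 0.118
t (693, 100) 0.08 230 (array([690.7,  99. ]), array([56.5, 54.7]), 22.5) 0.086
t (693, 100) 0.012 128 (array([689.8,  98.4]), array([59.7, 57.9]), 84.1) 0.02
s (675.5, -69) 0.1 128 (array([675.8, -70.3]), array([53.3, 19.5]), 84.9) 0.117
s (675.5, -69) 0.08 142 (array([673.5, -66.5]), array([56.6, 51.3]), 15.1) 0.087
s (675.5, -69) 0.012 80 (array([651.1, -68.1]), array([60.7, 21.3]), 71.3) 0.021
s (684, 16) 0.1 159 (array([683.2,  14.6]), array([53.9, 18.3]), 84.4) 0.118
s (684, 16) 0.08 156 (array([681.5,  19.3]), array([55.4, 51.1]), 17.0) 0.087
s (684, 16) 0.012 99 (array([662.9,  17.3]), array([62.1, 20.6]), 82.1) 0.02
s (693, 100) 0.1 182 (array([691.4,  97. ]), array([51.4, 17.8]), 83.3) 0.117
s (693, 100) 0.08 219 (array([690.5,  99.6]), array([55.9, 50.3]), 16.2) 0.087
s (693, 100) 0.012 28 (array([663.1,  81.4]), array([28.5,  7.6]), -81.1) 0.02
```

View pics/end.png

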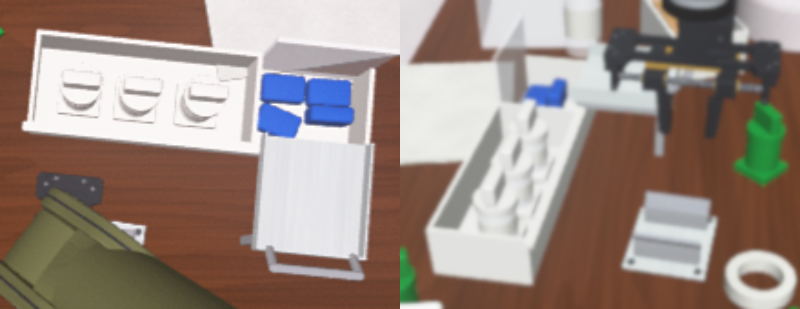

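The final picture shows three jars in a row in the long bay at (80,92), (138,97) and (203,100). Their ribs are parallel to their feet to within about 1° and their tops are at 118 mm, which is right for jars standing on the bay floor. Four packs lie in the pack bay around (305,100). The tray is flat, its bar at the starting height, and the gripper is clear.

```bash
python3 -c "
from bench import ctrl
print(ctrl.close_job())"
```

```text
the job is handed in; nothing more can be done
None
```

I handed the job in after about 33 s of robot time. All three jars present have their caps tight at the stop and stand upright in the long bay, all four cold packs are in the short bay, and the tray is flat again. No verdict came back; this is from my final camera check.

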